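Clamp the long sleeve in the pipe vise

ROBOT

A 6-joint arm with a two-finger parallel gripper is mounted at the origin on the work surface. World frame = base frame: x ahead of the robot, y to its left, z up, the work surface at z = 0. Lengths are in mm, angles in rad, forces in N, time in s.
With the tool pointing down it reaches from about 200 to 875 mm from the base axis. Payload 3.4 kg.
Tool frame: the origin (TCP) lies midway between the tips of the shut fingers; the grasp point (between the pads) lies 19 mm behind it; z points along the fingers, y is the line along which they close (so a half turn about z gives the same grasp; the last joint's range is limited). The gripper opens to 94 mm and grips with 3 to 60 N. Pads are 16 mm wide; open, the fingers measure 119 mm over their backs; the gripper's body (75 mm by 177 mm) begins 78 mm behind the grasp point.
Start: joints at [1.207, 0.276, 1.505, -0, 1.361, -0.121], TCP at [138.258, 558.167, 205.493] pointing down, gripper open.
Joint ranges: [-2.89, 2.89], [-0.75, 2.08], [0.22, 2.7], [-1.18, 4.32], [0.11, 2.71], [-2.7, 2.7]. Speed limits (rad/s): [2.57, 2.57, 3.14, 3.14, 3.14, 3.14].

INTERFACE

Orientations are given as a unit quaternion [w, x, y, z].
In Python, from workcell import * gives the robot as it stands.
- The arm moves only by the tool jog_arm, never from a script. Its argument "series" is a list of rows, each an object with "linear": the shift along the tool's x, y, z in m, a list of three; "roll": the turn about the tool's z in rad; "jaw": the opening, from -1 (shut) to 1 (fully open). In form: [{"linear": [x, y, z], "roll": roll, "jaw": jaw}, ...]. A call has 1 to 5 rows; each row is the pose to reach, as a shift and turn from the pose commanded when the call began, along the tool's axes at that moment; what a row does not reach only later rows make up. A row lasts 1/10 s, in which the tool goes at most 50 mm and 8.59 degrees, less where a joint would pass 70% of its speed; a pose out of reach is approached as far as the arm can. A call with a gripper value outside its range is refused whole. The fingers move at their own pace and stop on an object; "newtons" is the grip in N (left out, the last holds). Time passes only in rows, so rows that repeat a pose let the fingers close. It gives the time, the measured TCP pose, the force, the opening and the grip force at its end, in the units of the state.
- read_state(): the state, without advancing time (a new reading comes with each control period).
- grab_frame(name): name is "side" or "top"; returns (picture, depth): 384x512x3 uint8, blue, green, red; 384x512 float32, mm along the optical axis (not along the pixel's ray), 0 where there is no reading.
- camera_info(name): a dict with "mtx" (3x3 intrinsics, pixels), "T" (4x4, takes a point from camera to world coordinates). Camera axes: x right, y down, z forward; pixel columns grow to the right and rows downward; lengths in mm; the calibration is good to about 2 mm. A picture is of the moment at which its call begins. camera_info takes no time and is no camera call.
- sign_off(): hands the job in; it is judged then, once.
The state is a dict: "time": time; "joint_positions": joint angles; "qd": joint speeds; "effort": joint torques, N m; "tcp_pos": TCP position; "eef_rot": TCP orientation; "force": force on the tool from outside, world axes, zero at the start; "wrist_torque": the same for the moment, N m; "gripper_width": finger opening in mm; "grasp_force": force on a finger pad.
Only numpy, scipy, OpenCV 4.12 (cv2) and the standard library are available. Lean on these libraries where they do the work, as an engineer would, in place of code of your own. Each camera call takes 0.05 s, during which the arm holds its last target. There are 200 camera calls.

TASK

Swing the pipe vise's clamp lever fully open; then lift the longer of the two steel pipe sleeves up and off its peg and lay it gently in the V-cradle of the vise, centred and lying flat along it; then swing the clamp lever shut so that its pad rests on the sleeve. Leave the shorter sleeve hanging where it is and do not knock or shift anything else on the bench.

Things in the scene. Friction and masses are not known exactly. Their poses are not given: they have to be found in the camera images.
- vise: pipe vise, fixed: grey base plate 150 (x) x 190 (y) x 18 mm with a steel V-cradle along its x (116 mm long, 42 mm wide, flanks at 45 degrees, upper edges 66 mm above the bench). On its +y side two fork cheeks, 132 mm tall, carry the clamp lever. Origin: on the bench under the middle of the cradle; z up
- seat (a point): where the centre of a sleeve lies when it is laid in the V-cradle: over the vise's origin, 79 mm above the bench; x along the cradle, axes as the vise's
- hinge (a point): hinge point of the clamp lever, at (-38, 60, 118) mm in the vise's frame, axes as the vise's; hinge axis along x. The lever is a rigid right-angled crank in the y-z plane through this point: a flat clamp arm (20 mm wide in x, 14 mm thick, tip 98 mm from the hinge, rubber pad under it at 60 mm) and a round handle (grip 23 mm thick, end 106 mm from the hinge)
- clamp (a joint): angle of the clamp lever (rad); stays where left (0.25 N m). At 0, shut: arm level across the cradle to the vise's -y, pad just on a sleeve lying there, handle straight up. Grows as it opens: arm rises, handle swings down to +y; at 1.57 the arm is upright, the handle level to +y; stop at 1.6. With the cradle empty it can sink to -0.2
- stand: wooden hook stand, fixed: back board 170 mm wide, 181 mm tall, with two steel pegs (10 mm diameter, axes 165 mm above the bench, at y = +-55 mm) from the board's face at x = +90 mm to x = -83 mm, where the end turns up to 182 mm above the bench. A sleeve hangs on each. Origin: on the bench under the middle between the sleeves; pegs point to its -x; z up
- long_sleeve: the longer steel pipe sleeve: plain tube, 130 mm long, 48 mm outside, 40 mm inside, about 0.5 kg, hanging level with a peg of the stand through its bore. Origin: the middle of its axis (150 mm above the bench as it hangs); x along the tube
- short_sleeve: the shorter steel pipe sleeve on the other peg: same tube, 80 mm long; origin the middle of its axis; x along the tube
- glue: white glue bottle, upright, 56 mm diameter, 150 mm tall; stands beyond the vise. Origin: centre of its underside
- jar: glass jar with steel cap, upright, 66 mm diameter, 85 mm tall; stands beside the vise, on the side away from the hinge. Origin: centre of its underside
- spray: spray tin, upright, 60 mm diameter, 190 mm tall; stands behind the stand's back board. Origin: centre of its underside
- offcut: wooden offcut, 45 x 120 x 30 mm high, lying on the bench under the pegs. Origin: centre of its underside
- paint_tin: paint tin, upright, 104 mm diameter, 120 mm tall, beyond the middle of the bench. Origin: centre of its underside
- tape: tape measure standing on edge, 70 x 32 x 66 mm high, between the robot and the middle of the bench. Origin: centre of its underside
- hammer: hammer lying flat near the robot, about 200 mm long, under 45 mm high. Origin: near the middle of it, on the bench
Not all that is in view belongs to the job. What is shaped like the vise but blue is not meant. What is shaped like the long_sleeve but black is not meant.

How it is judged:
By the outcome, as a careful person would: the job done as asked, in the order asked, and still so for the second after the job is handed in, with the robot touching nothing.
It also fails if it takes over 70 s, if anything falls off the work surface, if the arm or the gripper's body presses on something with over 40 N, if the wrist force passes 120 N, or if a joint passes its speed limit or range.

## Working session

There is one attempt and no reset: what is moved stays moved. The work goes in short steps, Python scripts to look and compute and a tool call to move; the robot and the scene stay as the last step left them, time stands still between calls to the robot, and variables do not carry over. Pictures are saved under pics/ and viewed, at most 10 in all, crops included, and the job is handed in when it is done.

Besides the shell and the picture viewer there is one more tool, called as name([rows], argument=value, ...), one row to a line, values as JSON. jog_arm: Moves the arm, as the interface text tells. Its arguments: {"type":"object","properties":{"series":{"type":"array","items":{"type":"object","properties":{"linear":{"type":"array","items":{"type":"number"}},"roll":{"type":"number"},"jaw":{"type":"number"}}}},"newtons":{"type":"number"}},"required":["series"]}

```bash
mkdir -p pics; cat > h.py <<'E'
from workcell import *
import numpy as np, cv2
def grab(n):
    p,d=grab_frame(n); i=camera_info(n); K=np.array(i["mtx"]);T=np.array(i["T"])
    v,u=np.mgrid[0:384,0:512]
    c=np.stack([(u-K[0,2])/K[0,0]*d,(v-K[1,2])/K[1,1]*d,d],-1)
    w=c@T[:3,:3].T+T[:3,3]; w[d==0]=np.nan
    return p,d,w,K,T
E
python3 - <<'E'
from h import *
s=read_state();print(s)
for n in("side","top"):
    p,d,w,K,T=grab(n); cv2.imwrite(f"pics/{n}0.png",cv2.resize(p,(800,600)));np.savez(f"{n}0.npz",p=p,d=d,w=w)
    print(n,K.round(1).tolist(),T.round(3).tolist())
E
```

```text
{'time': 0.0, 'joint_positions': array([ 1.20701722e+00,  2.76551135e-01,  1.50614675e+00,  3.72476566e-07,
        1.36067053e+00, -1.20999151e-01]), 'qd': array([ 0.00112823, -0.00113776, -0.00010437,  0.0028549 ,  0.00011769,
       -0.00023621]), 'effort': array([-3.55729799e-04, -4.04588449e+01, -2.37231427e+01,  7.02420808e-02,
        3.45715228e-02, -1.26909913e-04]), 'tcp_pos': array([138.02981218, 557.59514515, 204.62432293]), 'eef_rot': array([-2.13287581e-04,  1.21092063e-01,  9.92640884e-01, -8.61879278e-04]), 'force': array([-0.71985348, -0.2392864 ,  0.62183204]), 'wrist_torque': array([-0.07023859, -0.01498503,  0.00123124]), 'grasp_force': 0.0, 'gripper_width': 93.9931601298223}
side [[423.2, 0.0, 250.6], [0.0, 423.2, 194.1], [0.0, 0.0, 1.0]] [[0.935, -0.252, 0.251, 225.767], [-0.355, -0.638, 0.683, -873.212], [-0.012, -0.728, -0.686, 961.475], [0.0, 0.0, 0.0, 1.0]]
top [[388.0, 0.0, 256.8], [0.0, 388.0, 188.8], [0.0, 0.0, 1.0]] [[0.02, -0.985, 0.171, 352.045], [-1.0, -0.02, 0.003, -11.905], [0.0, -0.171, -0.985, 1280.532], [0.0, 0.0, 0.0, 1.0]]
```

View pics/side0.png

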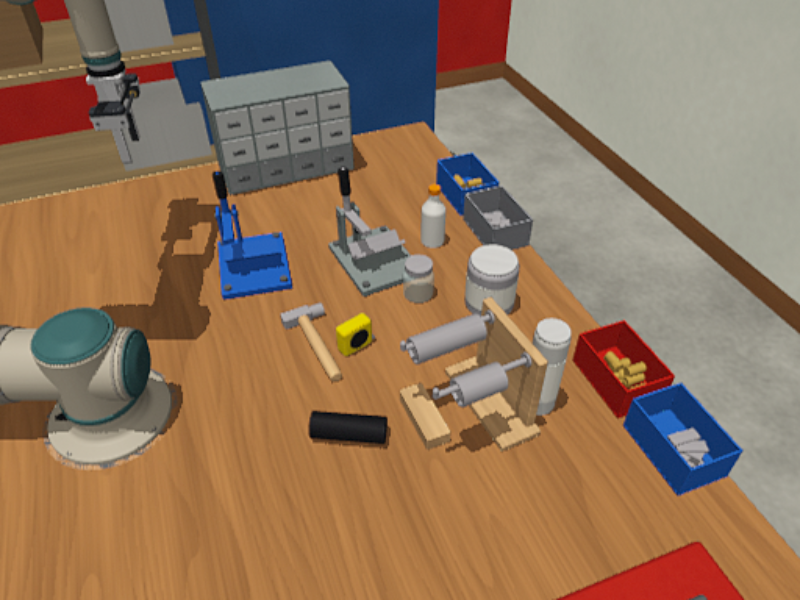

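View pics/top0.png

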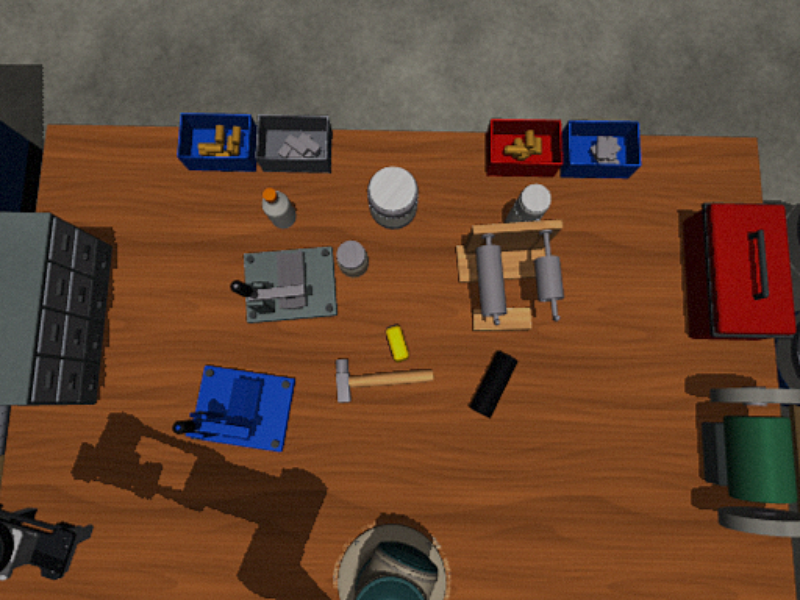

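The side view shows the grey vise at about (370,240), with its lever handle up at (345,180). The long sleeve is at (447,338) and the short one at (478,383). In the top view the vise is at (290,285), hinge side left. The long sleeve is on the left peg at (490,280), and the peg tips point down toward the robot.

```bash
cat > m.py <<'E'
from h import *
def rect(P):
    return cv2.minAreaRect(P[:,:2].astype(np.float32))
for n in("side","top"):
    f=np.load(n+"0.npz");w=f["w"];p=f["p"].astype(int);ok=np.isfinite(w[...,0])
    def sel(x0,x1,y0,y1,z0,z1): return ok&(w[...,0]>x0)&(w[...,0]<x1)&(w[...,1]>y0)&(w[...,1]<y1)&(w[...,2]>z0)&(w[...,2]<z1)
    print(n,"bench z",np.median(w[sel(350,450,-80,50,-30,30)][:,2]))
    m=sel(470,700,90,350,12,26).astype(np.uint8)
    k,l,st,_=cv2.connectedComponentsWithStats(m);i=1+st[1:,4].argmax()
    P=w[l==i];print("plate",rect(P),np.median(P[:,2]),len(P))
    P=w[sel(500,660,120,330,85,300)];print("lever n",len(P))
    for z in range(85,250,10):
        q=P[(P[:,2]>=z)&(P[:,2]<z+10)]
        if len(q): print(z,len(q),q.min(0).round(0),q.max(0).round(0),q.mean(0).round(0))
    P=w[sel(500,720,-330,-130,140,200)]
    m=sel(480,690,-330,-130,135,200).astype(np.uint8)
    k,l,st,_=cv2.connectedComponentsWithStats(m)
    for i in range(1,k):
        if st[i,4]>40:
            q=w[l==i];print("sl",st[i],rect(q),q.min(0).round(0),q.max(0).round(0))
    for nm,b in dict(long=(500,700,-235,-150),short=(500,700,-330,-245)).items():
        P=w[sel(*b,140,185)]
        for x in range(480,700,15):
            q=P[(P[:,0]>=x)&(P[:,0]<x+15)]
            if len(q)>3: print(nm,x,len(q),q.min(0).round(0)[1:],q.max(0).round(0)[1:],q[:,1:].mean(0).round(1))
E
python3 m.py
```

```text
side bench z -0.5977527538938716
plate ((588.8411254882812, 225.52685546875), (149.39024353027344, 192.4832000732422), 6.159221172332764) 16.11055868030769 712
lever n 408
85 9 [522. 251.  87.] [531. 273.  94.] [527. 260.  91.]
95 14 [523. 253.  95.] [533. 285. 104.] [527. 264.  99.]
105 20 [520. 205. 105.] [568. 273. 115.] [536. 247. 111.]
115 69 [519. 178. 115.] [573. 281. 125.] [543. 247. 121.]
125 140 [522. 171. 125.] [568. 292. 135.] [549. 230. 129.]
135 12 [541. 265. 135.] [552. 276. 144.] [546. 269. 139.]
145 12 [538. 266. 145.] [551. 276. 154.] [544. 272. 149.]
155 12 [535. 265. 156.] [552. 274. 165.] [543. 270. 160.]
165 19 [535. 268. 165.] [554. 287. 175.] [543. 272. 170.]
175 18 [535. 264. 175.] [554. 280. 184.] [543. 272. 181.]
185 19 [535. 264. 186.] [556. 280. 195.] [545. 273. 190.]
195 17 [535. 270. 195.] [556. 287. 204.] [542. 275. 200.]
205 20 [534. 267. 205.] [553. 283. 215.] [543. 273. 210.]
215 27 [535. 272. 216.] [555. 294. 223.] [544. 280. 219.]
sl [ 256  191   94   70 2478] ((590.5728759765625, -234.97438049316406), (191.55856323242188, 171.2922821044922), 5.29
[... 3625 characters left out ...]
 [-291.1  169.6]
short 525 18 [-293.  166.] [-285.  177.] [-289.4  170.8]
short 540 73 [-311.  141.] [-265.  179.] [-285.4  167.4]
short 555 84 [-312.  152.] [-262.  179.] [-283.5  169.9]
short 570 84 [-309.  148.] [-263.  179.] [-282.8  170. ]
short 585 84 [-305.  152.] [-260.  179.] [-280.   170.2]
short 600 82 [-306.  146.] [-259.  180.] [-279.6  170.5]
short 615 58 [-302.  157.] [-258.  179.] [-279.9  171.1]
short 630 18 [-285.  167.] [-275.  176.] [-280.1  170.8]
short 645 17 [-284.  167.] [-275.  175.] [-278.8  171.4]
short 660 68 [-290.  140.] [-245.  184.] [-266.2  166.2]
short 675 99 [-306.  144.] [-246.  185.] [-279.4  179. ]
short 690 17 [-306.  179.] [-250.  185.] [-285.5  181.8]
```

jog_arm([
  {"linear": [0, 0, -0.04]},
  {"linear": [0, 0, -0.08]},
  {"linear": [-0.04, -0.015, -0.08]},
  {"linear": [-0.08, -0.03, -0.08]},
  {"linear": [-0.12, -0.044, -0.08]},
])

```text
schema error: expected keys linear, roll, jaw
```

jog_arm([
  {"linear": [-0.04, -0.015, 0]},
  {"linear": [-0.08, -0.03, 0]},
  {"linear": [-0.12, -0.045, 0]},
  {"linear": [-0.16, -0.06, 0]},
  {"linear": [-0.2, -0.074, 0]},
])

```text
schema error: expected keys linear, roll, jaw
```

```bash
cat >> h.py <<'E'
from scipy.spatial.transform import Rotation as Ro
def to(x,y,z,ang=None):
    "print tool-axis shift (m) and roll to TCP x,y,z (mm), closing-line angle ang (deg)"
    s=read_state();q=np.array(s["eef_rot"]);R=Ro.from_quat(np.r_[q[1:],q[0]]).as_matrix()
    a=np.degrees(np.arctan2(R[1,1],R[0,1]))
    print("t",round(s["time"],2),"tcp",s["tcp_pos"].round(1),"ang",a.round(2),"F",s["force"].round(1),"w",round(s["gripper_width"],1),"g",round(s["grasp_force"],1),"q",s["joint_positions"].round(2))
    print("lin",(R.T@(np.array([x,y,z])-s["tcp_pos"])/1000).round(4),"roll",None if ang is None else np.radians((a-ang+180)%360-180).round(4))
E
python3 -c "
from h import *
to(546,284,280,6.3)"
```

```text
t 0.1 tcp [138.1 557.7 204.7] ang 76.09 F [-0.2  0.1  0.1] w 93.9 g 0.0 q [ 1.21  0.28  1.51 -0.    1.36 -0.12]
lin [-0.4617 -0.1677 -0.0751] roll 1.2181
```

jog_arm([
  {"linear": [0, 0, -0.04], "roll": 0, "jaw": 1},
  {"linear": [0, 0, -0.08], "roll": 0, "jaw": 1},
  {"linear": [-0.04, -0.015, -0.08], "roll": 0, "jaw": 1},
  {"linear": [-0.08, -0.03, -0.08], "roll": 0, "jaw": 1},
  {"linear": [-0.12, -0.044, -0.08], "roll": 0, "jaw": 1},
])

```text
time: 0.6
tcp_pos: [244.8, 485.7, 285.5]
eef_rot: [0.0, 0.12, 0.993, 0.0]
force: [0.7, 1.5, -0.2]
gripper_width: 94.2
grasp_force: 0.0
```

jog_arm([
  {"linear": [-0.04, -0.015, 0], "roll": 0, "jaw": 1},
  {"linear": [-0.08, -0.03, 0], "roll": 0, "jaw": 1},
  {"linear": [-0.12, -0.045, 0], "roll": 0, "jaw": 1},
  {"linear": [-0.16, -0.06, 0], "roll": 0, "jaw": 1},
  {"linear": [-0.2, -0.074, 0], "roll": 0, "jaw": 1},
])

```text
time: 1.1
tcp_pos: [421.5, 365.3, 285.1]
eef_rot: [-0.0, 0.121, 0.993, -0.0]
force: [-0.1, -0.4, -0.2]
gripper_width: 93.9
grasp_force: 0.0
```

jog_arm([
  {"linear": [-0.0, 0, 0], "roll": 0.14, "jaw": 1},
  {"linear": [0, 0, 0], "roll": 0.28, "jaw": 1},
  {"linear": [0, 0, 0], "roll": 0.42, "jaw": 1},
  {"linear": [0, 0, 0], "roll": 0.56, "jaw": 1},
  {"linear": [0, 0, 0], "roll": 0.7, "jaw": 1},
])

```text
time: 1.6
tcp_pos: [420.3, 366.4, 284.9]
eef_rot: [-0.0, 0.457, 0.89, -0.0]
force: [0.4, 0.5, -0.3]
gripper_width: 93.7
grasp_force: 0.0
```

jog_arm([
  {"linear": [-0.0, 0, 0], "roll": 0.13, "jaw": 1},
  {"linear": [0, 0, 0], "roll": 0.26, "jaw": 1},
  {"linear": [0, 0, 0], "roll": 0.39, "jaw": 1},
  {"linear": [0, 0, 0], "roll": 0.518, "jaw": 1},
  {"linear": [0, 0, 0], "roll": 0.518, "jaw": 1},
])

```text
time: 2.1
tcp_pos: [420.3, 366.5, 285.0]
eef_rot: [-0.0, 0.667, 0.745, -0.0]
force: [-0.2, -0.5, -0.2]
gripper_width: 93.9
grasp_force: 0.0
```

```bash
python3 -c "
from h import *
to(546,284,280,6.3)"
```

```text
t 2.1 tcp [420.3 366.5 285. ] ang 6.32 F [-0.2 -0.5 -0.2] w 93.9 g 0.0 q [0.59 0.22 1.39 0.   1.53 0.48]
lin [-0.0959  0.1159  0.005 ] roll 0.0003
```

jog_arm([
  {"linear": [-0.032, 0.038, 0], "roll": 0, "jaw": 1},
  {"linear": [-0.064, 0.077, 0], "roll": 0, "jaw": 1},
  {"linear": [-0.096, 0.116, 0], "roll": 0, "jaw": 1},
  {"linear": [-0.096, 0.116, 0.02], "roll": 0, "jaw": 1},
  {"linear": [-0.096, 0.116, 0.045], "roll": 0, "jaw": 1},
])

```text
time: 2.6
tcp_pos: [548.6, 282.9, 240.2]
eef_rot: [0.0, 0.667, 0.745, 0.001]
force: [-0.3, -0.4, -0.1]
gripper_width: 94.1
grasp_force: 0.0
```

```bash
python3 - <<'E'
from h import *
to(546,284,184,6.3)
c=[]
for n in("side","top"):
    p,d,w,K,T=grab(n)
    uv=lambda X:(lambda c:K[:2,:2]@(c[:2]/c[2])+K[:2,2])(np.linalg.inv(T)[:3]@np.r_[X,1])
    t=read_state()["tcp_pos"]; 
    u,v=uv(t).astype(int); a,b=max(u-60,0),max(v-70,0)
    s=5; im=cv2.resize(p[b:b+120,a:a+80],None,fx=s,fy=s,interpolation=cv2.INTER_CUBIC)
    for X,col in ((t,(0,0,255)),((546,284,224),(0,255,0))):
        q=(uv(np.array(X))-[a,b]+.5)*s; cv2.drawMarker(im,tuple(int(i) for i in q),col,cv2.MARKER_CROSS,20,1)
    c.append(im)
cv2.imwrite("pics/c1.png",np.hstack(c))
E
```

```text
t 2.6 tcp [548.6 282.9 240.2] ang 6.32 F [-0.3 -0.4 -0.1] w 94.1 g 0.0 q [0.36 0.32 1.35 0.   1.47 0.25]
lin [ 0.0013 -0.0025  0.0562] roll 0.0003
```

View pics/c1.png

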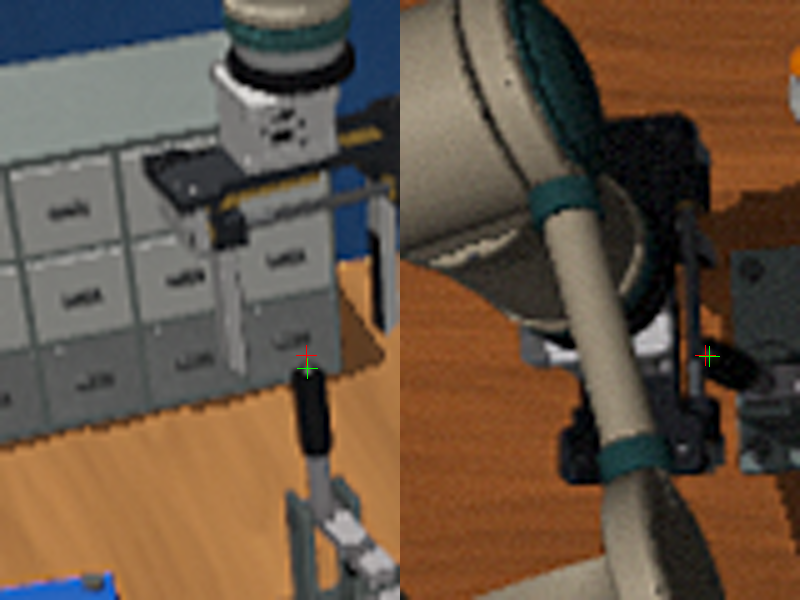

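Side view: the handle top at about (310,375) sits between the fingertips at (235,370) and (390,330). Top view: the handle end at about (712,352) is slightly right of the finger line at x≈695, so the top camera looks biased. I'll measure that bias on the fingers themselves.

```bash
python3 - <<'E'
from h import *
t=read_state()["tcp_pos"];a=np.radians(6.3);R=np.array([[np.cos(a),np.sin(a)],[-np.sin(a),np.cos(a)]])
for n in("side","top"):
    p,d,w,K,T=grab(n)
    L=w-t; L[...,:2]=L[...,:2]@R.T   # x: closing line, y: across, z up from the tips
    m=np.isfinite(L[...,0])&(abs(L[...,0])<75)&(abs(L[...,1])<30)&(L[...,2]>-8)&(L[...,2]<55)
    P=L[m];print(n,len(P))
    for s in(-1,1):
        q=P[(P[:,0]*s>35)]
        if len(q): print(s,len(q),np.percentile(q,[2,50,98],axis=0).round(1).tolist())
    q=w[(abs(w[...,0]-546)<25)&(abs(w[...,1]-284)<25)&(w[...,2]>170)&(w[...,2]<232)]
    if len(q): print("handle",len(q),np.percentile(q,[2,50,98],axis=0).round(1).tolist())
E
```

```text
side 164
-1 77 [[-60.2, -14.2, 2.3], [-56.0, -9.9, 29.5], [-47.2, 6.1, 52.8]]
1 87 [[45.1, -14.5, 0.5], [49.3, -9.2, 25.0], [59.1, 4.6, 52.2]]
handle 110 [[533.9, 266.0, 172.3], [543.4, 273.2, 199.9], [555.0, 287.1, 221.8]]
top 28
-1 4 [[-53.9, -8.0, 5.4], [-49.5, -7.4, 11.2], [-44.6, -6.1, 14.3]]
1 23 [[49.4, -8.2, 6.7], [51.6, -7.1, 23.2], [60.6, 7.6, 44.0]]
handle 88 [[536.5, 271.4, 172.9], [544.8, 278.8, 211.4], [556.1, 288.0, 228.1]]
```

jog_arm([
  {"linear": [-0.001, -0.0025, 0.02], "roll": 0, "jaw": 1},
  {"linear": [-0.001, -0.0025, 0.04], "roll": 0, "jaw": 1},
  {"linear": [-0.001, -0.0025, 0.056], "roll": 0, "jaw": 1},
  {"linear": [-0.001, -0.0025, 0.056], "roll": 0, "jaw": -0.2},
  {"linear": [-0.001, -0.0025, 0.056], "roll": 0, "jaw": -0.4},
], newtons=15)

```text
time: 3.3
tcp_pos: [544.5, 283.4, 186.0]
eef_rot: [0.0, 0.667, 0.745, 0.001]
force: [-0.0, 0.6, 0.6]
gripper_width: 81.0
grasp_force: 0.0
```

jog_arm([
  {"linear": [0, 0, 0], "roll": 0, "jaw": -0.6},
  {"linear": [0, 0, 0], "roll": 0, "jaw": -0.7},
  {"linear": [0, 0, 0], "roll": 0, "jaw": -0.7},
  {"linear": [0, 0, 0], "roll": 0, "jaw": -0.7},
  {"linear": [0, 0, 0], "roll": 0, "jaw": -0.7},
], newtons=15)

```text
time: 3.8
tcp_pos: [544.0, 282.7, 184.7]
eef_rot: [0.0, 0.667, 0.745, 0.0]
force: [-0.0, -0.2, -0.4]
gripper_width: 41.5
grasp_force: 0.0
```

```bash
python3 -c "
from h import *
to(546,284,184,6.3)"
```

```text
t 3.8 tcp [544.  282.7 184.7] ang 6.3 F [-0.  -0.2 -0.4] w 41.5 g 0.0 q [0.37 0.34 1.46 0.   1.34 0.26]
lin [0.0011 0.0021 0.0007] roll 0.0
```

jog_arm([
  {"linear": [0, 0, 0], "roll": 0, "jaw": -0.8},
  {"linear": [0, 0, 0], "roll": 0, "jaw": -0.8},
  {"linear": [0, 0, 0], "roll": 0, "jaw": -0.8},
  {"linear": [0, 0, 0], "roll": 0, "jaw": -0.8},
  {"linear": [0, 0, 0], "roll": 0, "jaw": -0.8},
], newtons=15)

```text
time: 4.3
tcp_pos: [546.0, 282.9, 184.5]
eef_rot: [0.001, 0.667, 0.745, 0.001]
force: [5.4, -0.3, -2.3]
gripper_width: 23.0
grasp_force: 15.0
```

```bash
python3 -c "
from h import *
to(546,284,184,6.3)
r=85
for k in range(1,17):
    a=k*.1; print(k*.1,'x',round(r*np.sin(a)),'z',round(r*(1-np.cos(a))),end='; ')"
```

```text
t 4.3 tcp [546.  282.9 184.5] ang 6.29 F [ 5.4 -0.3 -2.3] w 23.0 g 15.0 q [ 0.37  0.35  1.45 -0.    1.34  0.26]
lin [0.0011 0.0002 0.0005] roll -0.0002
0.1 x 8 z 0; 0.2 x 17 z 2; 0.30000000000000004 x 25 z 4; 0.4 x 33 z 7; 0.5 x 41 z 10; 0.6000000000000001 x 48 z 15; 0.7000000000000001 x 55 z 20; 0.8 x 61 z 26; 0.9 x 67 z 32; 1.0 x 72 z 39; 1.1 x 76 z 46; 1.2000000000000002 x 79 z 54; 1.3 x 82 z 62; 1.4000000000000001 x 84 z 71; 1.5 x 85 z 79; 1.6 x 85 z 87;
```

jog_arm([
  {"linear": [0.008, 0.0015, 0], "roll": 0, "jaw": -0.8},
  {"linear": [0.017, 0.0015, 0.002], "roll": 0, "jaw": -0.8},
  {"linear": [0.025, 0.0015, 0.004], "roll": 0, "jaw": -0.8},
  {"linear": [0.033, 0.0015, 0.007], "roll": 0, "jaw": -0.8},
  {"linear": [0.041, 0.0015, 0.01], "roll": 0, "jaw": -0.8},
])

```text
time: 4.8
tcp_pos: [541.7, 322.6, 174.4]
eef_rot: [0.001, 0.667, 0.745, -0.0]
force: [2.9, -5.2, -0.9]
gripper_width: 22.6
grasp_force: 15.0
```

jog_arm([
  {"linear": [0.007, 0, 0.005], "roll": 0, "jaw": -0.8},
  {"linear": [0.014, 0, 0.01], "roll": 0, "jaw": -0.8},
  {"linear": [0.02, 0, 0.016], "roll": 0, "jaw": -0.8},
  {"linear": [0.026, 0, 0.022], "roll": 0, "jaw": -0.8},
  {"linear": [0.031, 0, 0.029], "roll": 0, "jaw": -0.8},
])

```text
time: 5.3
tcp_pos: [538.0, 356.8, 145.9]
eef_rot: [-0.001, 0.667, 0.745, 0.002]
force: [1.9, 2.5, 5.8]
gripper_width: 22.7
grasp_force: 15.0
```

```bash
python3 -c "
from h import *
to(546,356,145,6.3)"
```

```text
t 5.3 tcp [538.  356.8 145.9] ang 6.31 F [1.9 2.5 5.8] w 22.7 g 15.0 q [0.48 0.41 1.44 0.   1.28 0.37]
lin [-0.0017  0.0078  0.0009] roll 0.0002
```

jog_arm([
  {"linear": [0.004, 0, 0.007], "roll": 0, "jaw": -0.8},
  {"linear": [0.007, 0, 0.015], "roll": 0, "jaw": -0.8},
  {"linear": [0.01, 0, 0.023], "roll": 0, "jaw": -0.8},
  {"linear": [0.012, 0, 0.032], "roll": 0, "jaw": -0.8},
  {"linear": [0.013, 0, 0.04], "roll": 0, "jaw": -0.8},
])

```text
time: 5.8
tcp_pos: [536.4, 371.8, 105.8]
eef_rot: [-0.002, 0.667, 0.745, 0.003]
force: [2.4, 6.3, 3.8]
gripper_width: 22.6
grasp_force: 15.0
```

jog_arm([
  {"linear": [0, 0, 0.004], "roll": 0, "jaw": -0.8},
  {"linear": [0, 0, 0.007], "roll": 0, "jaw": -0.8},
  {"linear": [0, 0, 0.009], "roll": 0, "jaw": -0.8},
  {"linear": [0, 0, 0.009], "roll": 0, "jaw": -0.8},
])

```text
time: 6.2
tcp_pos: [536.4, 372.0, 96.4]
eef_rot: [-0.002, 0.667, 0.745, 0.003]
force: [2.1, 7.4, 0.9]
gripper_width: 22.6
grasp_force: 15.0
```

```bash
python3 - <<'E'
from h import *
to(546,369,98,6.3)
p,d,w,K,T=grab("side"); cv2.imwrite("pics/c2.png",cv2.resize(p[90:210,120:290],None,fx=4,fy=4,interpolation=cv2.INTER_CUBIC))
m=(abs(w[...,0]-550)<40)&(w[...,1]>210)&(w[...,1]<310)&(w[...,2]>130)&(w[...,2]<235)
P=w[m]
for z in range(130,235,10):
    q=P[(P[:,2]>=z)&(P[:,2]<z+10)]
    if len(q): print(z,len(q),np.percentile(q,[5,50,95],axis=0).round(0).tolist())
E
```

```text
t 6.2 tcp [536.4 372.   96.4] ang 6.27 F [2.1 7.4 0.9] w 22.6 g 15.0 q [0.5  0.46 1.5  0.01 1.18 0.38]
lin [-0.004   0.0093 -0.0016] roll -0.0006
130 23 [[528.0, 260.0, 130.0], [540.0, 268.0, 132.0], [563.0, 306.0, 139.0]]
140 16 [[537.0, 259.0, 141.0], [546.0, 263.0, 144.0], [554.0, 268.0, 149.0]]
150 15 [[536.0, 259.0, 150.0], [542.0, 263.0, 153.0], [555.0, 270.0, 159.0]]
160 13 [[537.0, 249.0, 161.0], [544.0, 255.0, 168.0], [554.0, 269.0, 169.0]]
170 18 [[537.0, 247.0, 172.0], [541.0, 251.0, 176.0], [556.0, 267.0, 180.0]]
180 23 [[537.0, 249.0, 181.0], [545.0, 256.0, 184.0], [555.0, 263.0, 189.0]]
190 16 [[537.0, 253.0, 191.0], [546.0, 257.0, 193.0], [556.0, 262.0, 198.0]]
200 19 [[537.0, 252.0, 200.0], [542.0, 256.0, 205.0], [556.0, 264.0, 209.0]]
210 18 [[540.0, 252.0, 210.0], [546.0, 257.0, 212.0], [556.0, 267.0, 215.0]]
```

View pics/c2.png

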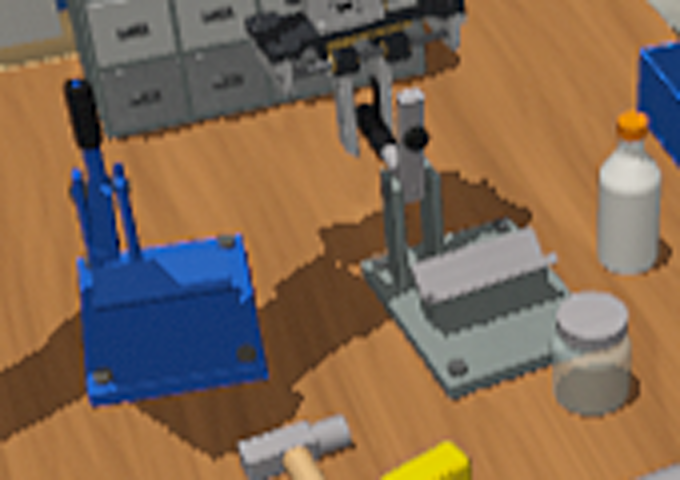

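The lever is nearly open but the arm still leans slightly toward the cradle (top at about (411,95), base at about (410,195)). I'll push on to the stop.

jog_arm([
  {"linear": [0, 0, 0.003], "roll": 0, "jaw": -0.8},
  {"linear": [0, 0, 0.006], "roll": 0, "jaw": -0.8},
  {"linear": [-0.001, 0, 0.009], "roll": 0, "jaw": -0.8},
  {"linear": [-0.001, 0, 0.009], "roll": 0, "jaw": -0.8},
])

```text
time: 6.65
tcp_pos: [536.5, 371.3, 87.3]
eef_rot: [-0.002, 0.667, 0.745, 0.004]
force: [2.7, 8.1, -0.3]
gripper_width: 22.2
grasp_force: 15.0
```

jog_arm([
  {"linear": [0, 0, 0.002], "roll": 0, "jaw": -0.8},
  {"linear": [0, 0, 0.004], "roll": 0, "jaw": -0.8},
  {"linear": [0, 0, 0.004], "roll": 0, "jaw": -0.8},
])

```text
time: 6.95
tcp_pos: [536.5, 370.8, 83.4]
eef_rot: [-0.002, 0.667, 0.745, 0.003]
force: [2.7, 8.3, 1.2]
gripper_width: 22.4
grasp_force: 15.0
```

```bash
cat > lev.py <<'E'
from h import *
to(546,369,98,6.3)
p,d,w,K,T=grab("side")
m=(abs(w[...,0]-545)<8)&(w[...,1]>210)&(w[...,1]<280)&(w[...,2]>185)&(w[...,2]<235)
P=w[m];m2=(abs(w[...,0]-545)<8)&(w[...,1]>210)&(w[...,1]<280)&(w[...,2]>135)&(w[...,2]<157);Q=w[m2]
print(np.median(P,0).round(1),np.median(Q,0).round(1),"z top",np.nanmax(P[:,2]))
A=w[m|m2];print("slope dy/dz",np.polyfit(A[:,2],A[:,1],1).round(3))
E
python3 lev.py
```

```text
t 6.95 tcp [536.5 370.8  83.4] ang 6.27 F [2.7 8.3 1.2] w 22.4 g 15.0 q [0.49 0.47 1.51 0.01 1.15 0.38]
lin [-0.0027  0.0093 -0.0146] roll -0.0006
[545.2 266.6 203.7] [544.7 266.  144.6] z top 216.8336274596926
slope dy/dz [2.20000e-02 2.62929e+02]
```

jog_arm([
  {"linear": [-0.001, 0, 0.002], "roll": 0, "jaw": -0.8},
  {"linear": [-0.002, 0, 0.004], "roll": 0, "jaw": -0.8},
  {"linear": [-0.002, 0, 0.005], "roll": 0, "jaw": -0.8},
  {"linear": [-0.002, 0, 0.005], "roll": 0, "jaw": -0.8},
])

```text
time: 7.4
tcp_pos: [536.7, 369.8, 79.9]
eef_rot: [-0.002, 0.668, 0.745, 0.004]
force: [0.8, 9.2, 8.2]
gripper_width: 22.2
grasp_force: 15.0
```

```bash
python3 lev.py
```

```text
t 7.4 tcp [536.7 369.8  79.9] ang 6.24 F [0.8 9.2 8.2] w 22.2 g 15.0 q [0.49 0.47 1.52 0.01 1.14 0.38]
lin [-0.0017  0.0092 -0.0181] roll -0.0011
[543.6 269.2 199.6] [545.  267.5 146.9] z top 214.91114051098964
slope dy/dz [5.30000e-02 2.59132e+02]
```

jog_arm([
  {"linear": [0.001, 0, -0.004], "roll": 0, "jaw": 0},
  {"linear": [0.001, 0, -0.004], "roll": 0, "jaw": 0.6},
  {"linear": [0.001, 0, -0.004], "roll": 0, "jaw": 0.6},
  {"linear": [0.001, 0, -0.004], "roll": 0, "jaw": 0.6},
  {"linear": [0.001, 0, -0.004], "roll": 0, "jaw": 0.6},
])

```text
time: 7.95
tcp_pos: [535.8, 365.0, 81.9]
eef_rot: [-0.0, 0.667, 0.745, -0.001]
force: [-0.2, 0.6, -0.3]
gripper_width: 59.2
grasp_force: 0.0
```

jog_arm([
  {"linear": [0, 0, -0.03], "roll": 0, "jaw": 0.6},
  {"linear": [0, 0, -0.07], "roll": 0, "jaw": 0.6},
  {"linear": [0, 0, -0.12], "roll": 0, "jaw": 0.6},
  {"linear": [0, 0, -0.16], "roll": 0, "jaw": 0.6},
  {"linear": [0, 0, -0.2], "roll": 0, "jaw": 0.6},
])

```text
time: 8.45
tcp_pos: [536.1, 365.1, 284.4]
eef_rot: [0.0, 0.667, 0.745, 0.0]
force: [1.0, -0.1, 0.8]
gripper_width: 75.1
grasp_force: 0.0
```

```bash
cat > cyl.py <<'E'
from h import *
from scipy.optimize import least_squares
def cyl(P,r=24.):
    def f(a):
        c=np.array([P[:,0].mean(),a[0],a[1]]);v=np.array([1,a[2],a[3]]);v/=np.linalg.norm(v)
        return np.linalg.norm(np.cross(P-c,v),axis=1)-r
    s=least_squares(f,[P[:,1].mean(),150,0.08,0],loss="soft_l1",f_scale=1.5)
    return P[:,0].mean(),s.x
if __name__=="__main__":
  for n in("side","top"):
    w=np.load(n+"0.npz")["w"];X,Y,Z=w[...,0],w[...,1],w[...,2]
    P=w[(X>520)&(X<625)&(Y>-215)&(Y<-145)&(Z>135)&(Z<190)]
    mx,a=cyl(P);print(n,len(P),"x",mx.round(1),"y,z,slopes",a.round(3),"y at 575:",(a[0]+a[2]*(575-mx)).round(1))
    v=np.array([1,a[2],a[3]]);v/=np.linalg.norm(v);c=np.array([mx,a[0],a[1]])
    Q=w[(X>480)&(X<665)&(Y>-225)&(Y<-140)&(Z>135)&(Z<190)]
    d=np.linalg.norm(np.cross(Q-c,v),axis=1);t=(Q-c)[abs(d-24)<3]@v
    print("ends",[(c+v*k).round(1).tolist() for k in (t.min(),np.percentile(t,[1,99])[0],np.percentile(t,99),t.max())],t.max()-t.min())
    P=w[(X>480)&(X<503)&(Y>-215)&(Y<-145)&(Z>150)&(Z<195)];print("pegtip",np.percentile(P,[2,50,98],axis=0).round(1).tolist())
E
python3 cyl.py; python3 lev.py
```

```text
side 687 x 572.0 y,z,slopes [-1.79295e+02  1.47740e+02  8.70000e-02  1.00000e-03] y at 575: -179.0
ends [[490.3, -186.4, 147.7], [509.4, -184.8, 147.7], [663.0, -171.4, 147.8], [664.2, -171.2, 147.8]] 174.62539902744984
pegtip [[490.1, -192.3, 163.2], [494.8, -188.9, 172.9], [502.4, -183.5, 181.0]]
top 583 x 571.8 y,z,slopes [-1.76821e+02  1.51496e+02  9.10000e-02  0.00000e+00] y at 575: -176.5
ends [[493.6, -183.9, 151.5], [515.2, -181.9, 151.5], [664.8, -168.4, 151.5], [666.2, -168.3, 151.5]] 173.3287904916403
pegtip [[493.6, -186.4, 171.4], [496.7, -181.7, 179.4], [502.2, -178.5, 187.6]]
t 8.45 tcp [536.1 365.1 284.4] ang 6.28 F [ 1.  -0.1  0.8] w 75.1 g 0.0 q [0.49 0.36 1.19 0.   1.59 0.38]
lin [0.0028 0.0102 0.1864] roll -0.0003
[545.9 269.1 198. ] [545.6 267.6 143.6] z top 217.18539076256718
slope dy/dz [3.20000e-02 2.62607e+02]
```

jog_arm([
  {"linear": [-0.02, 0, 0], "roll": 0, "jaw": 1},
  {"linear": [-0.06, 0, 0], "roll": 0, "jaw": 1},
  {"linear": [-0.1, 0, 0], "roll": 0, "jaw": 1},
  {"linear": [-0.14, 0, 0], "roll": 0, "jaw": 1},
  {"linear": [-0.18, 0, 0], "roll": 0, "jaw": 1},
])

```text
time: 9.0
tcp_pos: [555.0, 183.7, 280.6]
eef_rot: [-0.001, 0.667, 0.745, -0.002]
force: [0.5, -0.3, 0.2]
gripper_width: 93.6
grasp_force: 0.0
```

jog_arm([
  {"linear": [-0.04, 0, 0], "roll": 0, "jaw": 1},
  {"linear": [-0.08, 0, 0], "roll": 0, "jaw": 1},
  {"linear": [-0.12, 0, 0], "roll": 0, "jaw": 1},
  {"linear": [-0.16, 0, 0], "roll": 0, "jaw": 1},
  {"linear": [-0.2, 0, 0], "roll": 0, "jaw": 1},
])

```text
time: 9.5
tcp_pos: [576.5, -14.9, 280.7]
eef_rot: [-0.001, 0.667, 0.745, -0.001]
force: [-0.6, -0.2, -0.7]
gripper_width: 93.9
grasp_force: 0.0
```

jog_arm([
  {"linear": [-0.04, 0, 0], "roll": 0.13, "jaw": 1},
  {"linear": [-0.08, 0, 0], "roll": 0.26, "jaw": 1},
  {"linear": [-0.12, 0, 0], "roll": 0.39, "jaw": 1},
  {"linear": [-0.15, 0, 0], "roll": 0.52, "jaw": 1},
  {"linear": [-0.165, 0, 0], "roll": 0.65, "jaw": 1},
])

```text
time: 10.0
tcp_pos: [594.5, -180.0, 280.1]
eef_rot: [-0.001, 0.872, 0.489, -0.002]
force: [-0.1, 0.6, 0.7]
gripper_width: 94.0
grasp_force: 0.0
```

jog_arm([
  {"linear": [0, 0, 0], "roll": 0.13, "jaw": 1},
  {"linear": [0, 0, 0], "roll": 0.26, "jaw": 1},
  {"linear": [0, 0, 0], "roll": 0.39, "jaw": 1},
  {"linear": [0, 0, 0], "roll": 0.52, "jaw": 1},
  {"linear": [0, 0, 0], "roll": 0.65, "jaw": 1},
])

```text
time: 10.5
tcp_pos: [594.5, -177.0, 280.4]
eef_rot: [-0.001, 0.983, 0.186, -0.002]
force: [-0.1, 1.0, 0.8]
gripper_width: 93.7
grasp_force: 0.0
```

jog_arm([
  {"linear": [0, 0, 0], "roll": 0.13, "jaw": 1},
  {"linear": [0, 0, 0], "roll": 0.26, "jaw": 1},
  {"linear": [0, 0, 0], "roll": 0.292, "jaw": 1},
  {"linear": [0, 0, 0], "roll": 0.292, "jaw": 1},
])

```text
time: 10.9
tcp_pos: [594.6, -176.9, 280.6]
eef_rot: [-0.001, 0.999, 0.044, -0.002]
force: [0.8, 0.1, 0.4]
gripper_width: 93.7
grasp_force: 0.0
```

```bash
cat > ends.py <<'E'
from h import *
to(597,-176,200,-84.9)
for n in("side","top"):
    w=np.load(n+"0.npz")["w"];o=(-178.5,149,) if n=="side" else (-177,151)
    c=np.array([575,o[0],o[1]]);v=np.array([1,.089,0]);v/=np.linalg.norm(v);u=np.cross([0,0,1],v)
    L=w-c;t=L@v;s=L@u;h=L[...,2];r=np.hypot(s,h)
    m=(abs(r-24)<3.5)&(abs(s)>8)&(abs(t)<85)
    print(n,np.histogram(t[m],bins=np.arange(-84,85,4))[0])
E
python3 ends.py
```

```text
t 10.9 tcp [ 594.6 -176.9  280.6] ang -84.95 F [0.8 0.1 0.4] w 93.7 g 0.0 q [-0.4   0.32  1.26 -0.    1.57  1.08]
lin [ 0.0027 -0.0005  0.0806] roll -0.0009
side [ 0  0  0  0  1 26 20 24 24 15 20 16 26 15 20 20 20 19 21 16 18 18 20 18
 17 13 17 20 21 16 20 18 19 17 19 13 16 12  0  0  0  1]
top [ 0  0  0  0  0  4 17 15 14 14 15 17 15 14 14 15 12 13 14 16 13 14 14 15
 13 15 13 15 16 14 12 15 11 14 15 13 13 14  3  0  0  0]
```

jog_arm([
  {"linear": [0.0075, -0.001, 0.02], "roll": 0, "jaw": 1},
  {"linear": [0.0075, -0.001, 0.05], "roll": 0, "jaw": 1},
  {"linear": [0.0075, -0.001, 0.08], "roll": 0, "jaw": 1},
  {"linear": [0.0075, -0.001, 0.08], "roll": 0, "jaw": 1},
])

```text
time: 11.3
tcp_pos: [599.7, -173.8, 197.0]
eef_rot: [-0.002, 0.999, 0.045, -0.005]
force: [-0.6, -0.6, -1.0]
gripper_width: 94.3
grasp_force: 0.0
```

```bash
python3 - <<'E'
from h import *
from cyl import cyl
to(602,-175.4,137,-84.9)
t=read_state()["tcp_pos"];a=np.radians(5.1);R=np.array([[np.cos(a),np.sin(a)],[-np.sin(a),np.cos(a)]])
c=[]
for n in("side","top"):
    p,d,w,K,T=grab(n)
    L=w-t; L[...,:2]=L[...,:2]@R.T
    m=(abs(L[...,1])<75)&(abs(L[...,0])<25)&(L[...,2]>-6)&(L[...,2]<50)
    P=L[m]
    for s in(-1,1):
        q=P[P[:,1]*s>35]
        if len(q): print(n,s,len(q),np.percentile(q,[2,50,98],axis=0).round(1).tolist())
    X,Y,Z=w[...,0],w[...,1],w[...,2]
    P=w[(X>515)&(X<590)&(Y>-215)&(Y<-145)&(Z>135)&(Z<182)]
    mx,s=cyl(P);print(len(P),"sleeve y,z at 600",(s[0]+s[2]*(600-mx)).round(1),s.round(3))
    c.append(cv2.resize(p[110:260,230:360] if n=="side" else p[90:240,230:360],None,fx=3,fy=3,interpolation=cv2.INTER_CUBIC))
cv2.imwrite("pics/c3.png",np.hstack(c))
E
```

```text
t 11.3 tcp [ 599.7 -173.8  197. ] ang -84.89 F [-0.6 -0.6 -1. ] w 94.3 g 0.0 q [-0.39  0.36  1.4  -0.    1.39  1.09]
lin [0.0028 0.0021 0.06  ] roll 0.0001
side -1 110 [[-11.1, -62.4, 3.2], [-5.0, -59.9, 27.5], [8.8, -49.9, 48.2]]
side 1 121 [[-11.1, 43.3, -0.5], [-3.8, 46.3, 26.2], [8.5, 57.1, 48.6]]
501 sleeve y,z at 600 -177.0 [-1.81168e+02  1.47859e+02  8.70000e-02 -6.00000e-03]
top -1 11 [[-5.9, -58.3, 8.1], [-4.8, -49.0, 17.9], [1.9, -46.7, 37.0]]
352 sleeve y,z at 600 -174.7 [-1.78110e+02  1.51626e+02  8.00000e-02 -3.00000e-03]
```

View pics/c3.png

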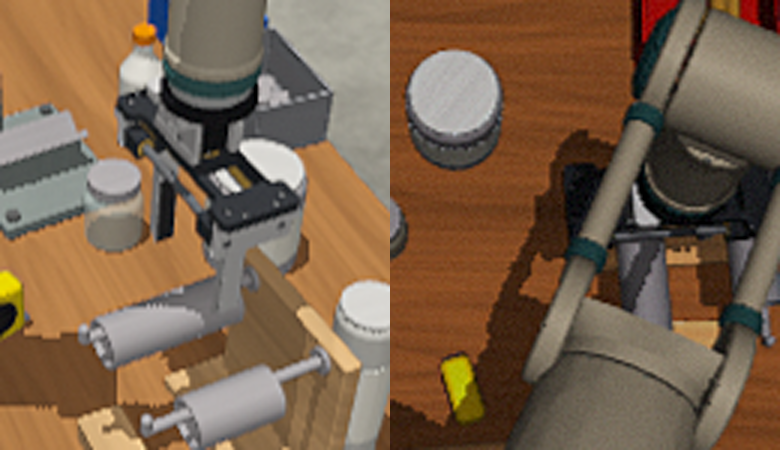

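The gripper straddles the sleeve symmetrically: side-view fingers at about (160,210) and (230,290), tube between. Descending.

jog_arm([
  {"linear": [0.002, 0.001, 0.02], "roll": 0, "jaw": 1},
  {"linear": [0.002, 0.001, 0.04], "roll": 0, "jaw": 1},
  {"linear": [0.002, 0.001, 0.055], "roll": 0, "jaw": 1},
  {"linear": [0.002, 0.001, 0.06], "roll": 0, "jaw": 0.4},
  {"linear": [0.002, 0.001, 0.06], "roll": 0, "jaw": 0.2},
], newtons=10)

```text
time: 11.9
tcp_pos: [606.1, -175.8, 143.3]
eef_rot: [0.0, 0.999, 0.044, 0.001]
force: [-0.2, -0.0, 0.8]
gripper_width: 81.7
grasp_force: 0.0
```

jog_arm([
  {"linear": [0, 0, 0], "roll": 0, "jaw": 0.1},
  {"linear": [0, 0, 0], "roll": 0, "jaw": 0},
  {"linear": [0, 0, 0], "roll": 0, "jaw": -0.1},
  {"linear": [0, 0, 0], "roll": 0, "jaw": -0.2},
  {"linear": [0, 0, 0], "roll": 0, "jaw": -0.2},
], newtons=10)

```text
time: 12.4
tcp_pos: [605.9, -175.4, 143.0]
eef_rot: [0.0, 0.999, 0.044, 0.0]
force: [-1.0, 0.3, 1.5]
gripper_width: 48.4
grasp_force: 10.0
```

```bash
python3 -c "
from h import *
to(602,-175,137,-84.9)"
```

```text
t 12.4 tcp [ 605.9 -175.4  143. ] ang -84.92 F [-1.   0.3  1.5] w 48.4 g 10.0 q [-0.39  0.4   1.48  0.    1.26  1.09]
lin [-0.0039 -0.0008  0.006 ] roll -0.0003
```

jog_arm([
  {"linear": [0, 0, 0], "roll": 0, "jaw": 0.3},
  {"linear": [-0.003, 0, 0], "roll": 0, "jaw": 0.3},
  {"linear": [-0.0105, 0, 0.003], "roll": 0, "jaw": 0.3},
  {"linear": [-0.0105, 0, 0.0045], "roll": 0, "jaw": 0.3},
  {"linear": [-0.0105, 0, 0.0045], "roll": 0, "jaw": 0.1},
], newtons=10)

```text
time: 12.9
tcp_pos: [594.6, -176.3, 137.5]
eef_rot: [-0.0, 0.999, 0.044, -0.0]
force: [1.0, -1.0, -0.0]
gripper_width: 56.0
grasp_force: 0.0
```

jog_arm([
  {"linear": [0, 0, 0], "roll": 0, "jaw": 0},
  {"linear": [0, 0, 0], "roll": 0, "jaw": -0.1},
  {"linear": [0, 0, 0], "roll": 0, "jaw": -0.2},
  {"linear": [0, 0, 0], "roll": 0, "jaw": -0.2},
  {"linear": [0, 0, 0], "roll": 0, "jaw": -0.2},
], newtons=55)

```text
time: 13.4
tcp_pos: [595.1, -176.4, 137.9]
eef_rot: [-0.0, 0.999, 0.044, -0.0]
force: [-0.4, 0.9, -0.9]
gripper_width: 47.0
grasp_force: 55.0
```

jog_arm([
  {"linear": [0, 0, -0.005], "roll": 0, "jaw": -0.2},
  {"linear": [0, 0, -0.01], "roll": 0, "jaw": -0.2},
  {"linear": [0, 0, -0.015], "roll": 0, "jaw": -0.2},
  {"linear": [0, 0, -0.021], "roll": 0, "jaw": -0.2},
  {"linear": [0, 0, -0.021], "roll": 0, "jaw": -0.2},
])

```text
time: 13.9
tcp_pos: [595.9, -176.6, 160.1]
eef_rot: [0.0, 0.999, 0.044, 0.001]
force: [0.2, -0.4, -4.8]
gripper_width: 47.3
grasp_force: 55.0
```

```bash
python3 - <<'E'
from h import *
from cyl import cyl
to(602,-175,137,-84.9)
for n in("side","top"):
    p,d,w,K,T=grab(n)
    X,Y,Z=w[...,0],w[...,1],w[...,2]
    P=w[(X>515)&(X<580)&(Y>-215)&(Y<-145)&(Z>157)&(Z<202)]
    mx,s=cyl(P);print(n,len(P),"sleeve",mx,s.round(3))
E
```

```text
t 13.9 tcp [ 595.9 -176.6  160.1] ang -84.91 F [ 0.2 -0.4 -4.8] w 47.3 g 55.0 q [-0.4   0.37  1.48  0.    1.29  1.08]
lin [ 0.0062 -0.0011  0.0231] roll -0.0002
side 467 sleeve 545.7162639477428 [ 3513.548  2951.903 -4771.823 -3535.123]
top 371 sleeve 547.3474552307359 [ 24195.804  -5062.355 -20837.33    4475.963]
```

```bash
sed -i 's/P\[:,1\].mean(),150,0.08,0\]/P[:,1].mean(),z0,0.08,0]/; s/def cyl(P,r=24.)/def cyl(P,r=24.,z0=150)/' cyl.py; cat > tilt.py <<'E'
from h import *
from cyl import cyl
import sys
x0,x1,y0,y1,zc=map(float,sys.argv[1:6]); s=read_state(); print(s["tcp_pos"].round(1),s["force"].round(1))
for n in("side","top"):
    p,d,w,K,T=grab(n)
    X,Y,Z=w[...,0],w[...,1],w[...,2]
    P=w[(X>x0)&(X<x1)&(Y>y0)&(Y<y1)&(Z>zc-8)&(Z<zc+30)]
    if len(P)<40: print(n,len(P));continue
    mx,a=cyl(P,z0=zc);print(n,len(P),"sleeve x",round(mx,1),a.round(3),"minx",np.percentile(P[:,0],1).round(1))
E
python3 tilt.py 490 580 -215 -145 171
```

```text
[ 595.3 -176.4  159.2] [ 0.6 -0.9 -5.4]
side 504 sleeve x 540.7 [-1.81962e+02  1.67993e+02  4.90000e-02  2.70000e-02] minx 491.3
top 369 sleeve x 547.4 [-1.7907e+02  1.7141e+02  7.5000e-02  2.7000e-02] minx 514.7
```

jog_arm([
  {"linear": [-0.015, 0, 0], "roll": 0, "jaw": -0.2},
  {"linear": [-0.03, 0, 0], "roll": 0, "jaw": -0.2},
  {"linear": [-0.045, 0, 0], "roll": 0, "jaw": -0.2},
  {"linear": [-0.06, 0, 0], "roll": 0, "jaw": -0.2},
  {"linear": [-0.06, 0, 0], "roll": 0, "jaw": -0.2},
])

```text
time: 14.6
tcp_pos: [533.0, -181.4, 158.8]
eef_rot: [-0.0, 0.999, 0.044, -0.001]
force: [-0.1, -0.0, -5.3]
gripper_width: 47.2
grasp_force: 55.0
```

```bash
python3 tilt.py 440 515 -220 -150 171
```

```text
[ 533.  -181.4  158.8] [-0.1 -0.  -5.3]
side 458 sleeve x 481.2 [-1.87306e+02  1.68015e+02  8.60000e-02  2.00000e-02] minx 449.4
top 359 sleeve x 483.5 [-1.84740e+02  1.71685e+02  8.50000e-02  3.00000e-02] minx 454.8
```

jog_arm([
  {"linear": [-0.02, 0, 0], "roll": 0, "jaw": -0.2},
  {"linear": [-0.04, 0, 0], "roll": 0, "jaw": -0.2},
  {"linear": [-0.06, 0, 0], "roll": 0, "jaw": -0.2},
  {"linear": [-0.085, 0, 0], "roll": 0, "jaw": -0.2},
  {"linear": [-0.11, 0, 0], "roll": 0, "jaw": -0.2},
])

```text
time: 15.2
tcp_pos: [426.2, -191.8, 159.1]
eef_rot: [0.0, 0.999, 0.045, 0.001]
force: [-0.5, -1.2, -6.3]
gripper_width: 47.2
grasp_force: 55.0
```

jog_arm([
  {"linear": [-0.01, 0, 0], "roll": 0, "jaw": -0.2},
  {"linear": [-0.01, 0, -0.02], "roll": 0, "jaw": -0.2},
  {"linear": [-0.01, 0, -0.05], "roll": 0, "jaw": -0.2},
  {"linear": [-0.01, 0, -0.09], "roll": 0, "jaw": -0.2},
  {"linear": [-0.01, 0, -0.12], "roll": 0, "jaw": -0.2},
])

```text
time: 15.7
tcp_pos: [417.7, -192.9, 281.5]
eef_rot: [0.001, 0.999, 0.044, 0.002]
force: [0.5, -0.3, -4.7]
gripper_width: 47.3
grasp_force: 55.0
```

```bash
cat > off.py <<'E'
from h import *
# sleeve ends relative to the gripper, along tool x
s=read_state();t=s["tcp_pos"];q=np.array(s["eef_rot"]);R=Ro.from_quat(np.r_[q[1:],q[0]]).as_matrix()
for n in("side","top"):
    p,d,w,K,T=grab(n); L=(w-t)@R
    a,b,c=L[...,0],L[...,1],L[...,2]
    m=(abs(b)<27)&(abs(c+10)<40)&(abs(a)<130)
    f=(abs(b)>40)&(abs(b)<62)&(c<0)&(c>-45)&(abs(a)<30)
    print(n,"hist",np.histogram(a[m],np.arange(-100,90,4))[0].tolist(),"pct",np.percentile(a[m],[1,99]).round(1),"finger a",np.percentile(a[f],[3,97]).round(1) if f.any() else None)
E
python3 off.py; python3 tilt.py 335 405 -230 -150 290; python3 -c "
from h import *
to(610,228,285,-83.7)"
```

```text
side hist [0, 0, 0, 0, 68, 57, 40, 35, 38, 38, 35, 42, 37, 34, 38, 36, 36, 35, 36, 39, 35, 35, 36, 14, 8, 2, 0, 0, 5, 19, 18, 21, 18, 19, 20, 19, 12, 0, 0, 0, 0, 0, 0, 0, 0, 0, 0] pct [-83.   44.2] finger a None
top hist [0, 0, 0, 0, 0, 22, 32, 32, 31, 35, 32, 33, 33, 29, 33, 31, 26, 22, 2, 0, 0, 0, 0, 0, 0, 0, 0, 0, 0, 0, 0, 0, 0, 0, 0, 0, 5, 6, 0, 0, 0, 0, 0, 0, 0, 0, 0] pct [-78.   49.5] finger a None
[ 419.7 -194.2  283.5] [ 0.4 -0.3 -6. ]
side 639 sleeve x 370.0 [-1.99577e+02  2.92374e+02  9.60000e-02  3.40000e-02] minx 336.3
top 397 sleeve x 361.7 [-1.97118e+02  2.92734e+02  9.20000e-02  1.20000e-02] minx 336.2
t 15.9 tcp [ 416.5 -192.3  278.4] ang -84.9 F [-0.7  0.  -6.1] w 47.3 g 55.0 q [-0.58  0.06  1.6   0.    1.48  0.9 ]
lin [ 0.2302 -0.4014 -0.0064] roll -0.0209
```

jog_arm([
  {"linear": [0.015, -0.026, 0], "roll": 0, "jaw": -0.2},
  {"linear": [0.035, -0.061, 0], "roll": 0, "jaw": -0.2},
  {"linear": [0.055, -0.096, 0], "roll": 0, "jaw": -0.2},
  {"linear": [0.075, -0.13, 0], "roll": 0, "jaw": -0.2},
  {"linear": [0.095, -0.166, 0], "roll": 0, "jaw": -0.2},
])

```text
time: 16.4
tcp_pos: [495.2, -17.0, 276.0]
eef_rot: [-0.0, 0.999, 0.044, -0.002]
force: [-0.6, -0.1, -5.0]
gripper_width: 47.2
grasp_force: 55.0
```

jog_arm([
  {"linear": [0.02, -0.035, 0], "roll": 0, "jaw": -0.2},
  {"linear": [0.04, -0.07, 0], "roll": 0, "jaw": -0.2},
  {"linear": [0.06, -0.105, 0], "roll": 0, "jaw": -0.2},
  {"linear": [0.08, -0.14, 0], "roll": 0, "jaw": -0.2},
  {"linear": [0.095, -0.166, 0], "roll": 0, "jaw": -0.2},
])

```text
time: 16.9
tcp_pos: [575.4, 157.8, 275.3]
eef_rot: [-0.0, 0.999, 0.045, -0.002]
force: [-0.0, -0.3, -5.2]
gripper_width: 47.5
grasp_force: 55.0
```

jog_arm([
  {"linear": [0.012, -0.023, 0], "roll": 0, "jaw": -0.2},
  {"linear": [0.025, -0.046, 0], "roll": -0.01, "jaw": -0.2},
  {"linear": [0.035, -0.062, 0], "roll": -0.021, "jaw": -0.2},
  {"linear": [0.04, -0.069, 0], "roll": -0.021, "jaw": -0.2},
  {"linear": [0.04, -0.069, 0], "roll": -0.021, "jaw": -0.2},
])

```text
time: 17.4
tcp_pos: [609.1, 228.0, 276.0]
eef_rot: [0.0, 0.998, 0.055, -0.002]
force: [-0.2, -0.1, -5.4]
gripper_width: 47.3
grasp_force: 55.0
```

```bash
cat > vz.py <<'E'
from h import *
to(608,228,285,-83.7)
a=np.radians(6.3);e=np.array([np.cos(a),np.sin(a),0]);u=np.array([-np.sin(a),np.cos(a),0]);c=np.array([590,228,0.])
for n in("side","top"):
    p,d,w,K,T=grab(n); L=w-c;x,y,z=L@e,L@u,L[...,2]
    m=(abs(x)<80)&(abs(y)<40)&(z>25)&(z<80)
    print(n,len(x[m]),"x ends",np.percentile(x[m],[1,3,97,99]).round(1))
    g=m&(abs(x)<50)
    for y0 in range(-32,33,4):
        k=g&(y>=y0)&(y<y0+4)
        if k.sum()>3: print((y0+2,int(np.median(z[k])),int(k.sum())),end=" ")
    print()
E
python3 vz.py; python3 off.py
python3 - <<'E'
from h import *
c=[]
for n,(r,q) in dict(side=(50,190),top=(110,130)).items():
    p=grab_frame(n)[0]; c.append(cv2.resize(p[r:r+150,q:q+130],None,fx=3,fy=3,interpolation=cv2.INTER_CUBIC))
cv2.imwrite("pics/c4.png",np.hstack(c))
E
```

```text
t 17.4 tcp [609.1 228.  276. ] ang -83.65 F [-0.2 -0.1 -5.4] w 47.3 g 55.0 q [ 0.25  0.37  1.2  -0.    1.58  1.71]
lin [-0.0011 -0.0001 -0.009 ] roll 0.0008
side 546 x ends [-60.  -58.8  53.   56.1]
(-30, 59, 26) (-26, 35, 65) (-22, 36, 47) (-18, 39, 7) (-10, 48, 14) (-6, 46, 35) (-2, 51, 50) (2, 55, 41) (6, 59, 38) (10, 59, 33) (14, 59, 5) (30, 61, 4) (34, 64, 14) 
top 589 x ends [-56.  -54.1  56.6  59.5]
(-30, 64, 44) (-26, 65, 30) (-22, 61, 34) (-18, 57, 32) (-14, 54, 30) (-10, 50, 32) (-6, 48, 42) (-2, 51, 44) (2, 55, 44) (6, 59, 46) (10, 64, 42) (14, 66, 41) (18, 62, 10) 
side hist [0, 0, 0, 2, 39, 32, 34, 24, 22, 16, 19, 20, 18, 26, 16, 19, 22, 19, 16, 23, 15, 21, 29, 15, 14, 10, 8, 0, 3, 10, 15, 14, 21, 12, 24, 17, 9, 0, 0, 0, 0, 0, 0, 0, 0, 0, 0] pct [-83.4  44.5] finger a [-6.7  4.8]
top hist [0, 0, 0, 0, 7, 19, 18, 15, 13, 18, 16, 13, 14, 12, 17, 13, 21, 15, 22, 15, 23, 19, 14, 8, 0, 0, 6, 0, 0, 1, 3, 3, 3, 3, 3, 4, 0, 0, 0, 0, 0, 0, 0, 0, 0, 0, 0] pct [-80.3  40.4] finger a None
```

View pics/c4.png

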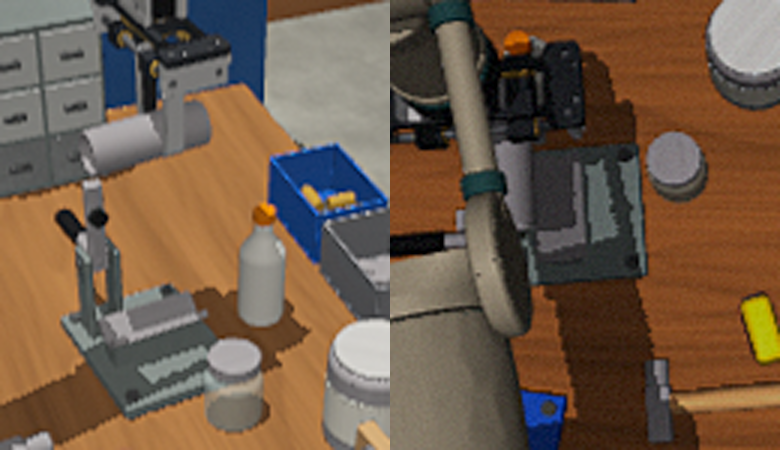

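The sleeve hovers above the vise at about (150,140) in the side view, beyond the upright arm at (95,210). The V valley lies 7 mm toward -y from the plate centre, so I'll align to the cradle and descend.

jog_arm([
  {"linear": [-0.0015, 0.005, 0], "roll": 0, "jaw": -0.2},
  {"linear": [-0.0015, 0.005, 0.02], "roll": 0, "jaw": -0.2},
  {"linear": [-0.0015, 0.005, 0.05], "roll": 0, "jaw": -0.2},
  {"linear": [-0.0015, 0.005, 0.08], "roll": 0, "jaw": -0.2},
  {"linear": [-0.0015, 0.005, 0.09], "roll": 0, "jaw": -0.2},
])

```text
time: 18.2
tcp_pos: [606.2, 221.0, 185.9]
eef_rot: [0.001, 0.999, 0.055, -0.003]
force: [-0.3, -1.0, -5.9]
gripper_width: 47.5
grasp_force: 55.0
```

jog_arm([
  {"linear": [0, 0, 0.02], "roll": 0, "jaw": -0.2},
  {"linear": [0, 0, 0.045], "roll": 0, "jaw": -0.2},
  {"linear": [0, 0, 0.07], "roll": 0, "jaw": -0.2},
  {"linear": [0, 0, 0.085], "roll": 0, "jaw": -0.2},
  {"linear": [0, 0, 0.085], "roll": 0, "jaw": -0.2},
])

```text
time: 18.7
tcp_pos: [607.2, 221.6, 102.4]
eef_rot: [0.0, 0.999, 0.055, -0.002]
force: [-0.5, -0.4, -4.9]
gripper_width: 47.3
grasp_force: 55.0
```

```bash
python3 -c "
from h import *
to(608.2,222.9,90,-83.7)"; python3 off.py; cat > vc.py <<'E'
from h import *
from cyl import cyl
# sleeve axis and cradle flanks (side camera) in the cradle frame
a=np.radians(6.3);e=np.array([np.cos(a),np.sin(a),0]);u=np.array([-np.sin(a),np.cos(a),0]);c=np.array([590.8,221,0.])
zc=float(__import__("sys").argv[1])
for n in("side","top"):
    p,d,w,K,T=grab(n); L=w-c;L=np.stack([L@e,L@u,L[...,2]],-1);x,y,z=L[...,0],L[...,1],L[...,2]
    for nm,(x0,x1) in dict(rear=(-70,-5),front=(28,70),all=(-70,70)).items():
        P=L[(x>x0)&(x<x1)&(abs(y)<26)&(z>zc+2)&(z<zc+30)]
        if len(P)>40:
            mx,s=cyl(P,z0=zc);r=P[:,0];print(n,nm,len(P),round(mx,1),s.round(3),"x",np.percentile(r,[1,99]).round(1))
E
python3 vc.py 102
python3 - <<'E'
from h import *
c=[]
for n,(r,q) in dict(side=(70,190),top=(110,130)).items():
    p=grab_frame(n)[0]; c.append(cv2.resize(p[r:r+150,q:q+130],None,fx=3,fy=3,interpolation=cv2.INTER_CUBIC))
cv2.imwrite("pics/c5.png",np.hstack(c))
E
```

```text
t 18.7 tcp [607.2 221.6 102.4] ang -83.73 F [-0.5 -0.4 -4.9] w 47.3 g 55.0 q [ 0.24  0.45  1.5  -0.    1.2   1.7 ]
lin [ 0.0012 -0.0012  0.0124] roll -0.0005
side hist [0, 0, 0, 2, 32, 29, 24, 22, 14, 15, 19, 16, 13, 16, 14, 18, 13, 19, 13, 17, 16, 14, 30, 12, 10, 10, 4, 1, 1, 5, 9, 16, 13, 13, 13, 15, 6, 0, 0, 0, 0, 0, 0, 0, 0, 0, 0] pct [-83.2 129.2] finger a [-26.1   4.7]
top hist [0, 0, 0, 0, 0, 12, 15, 7, 8, 12, 10, 8, 11, 7, 9, 9, 11, 7, 13, 13, 9, 11, 6, 0, 0, 0, 1, 0, 1, 1, 2, 2, 2, 1, 0, 0, 0, 0, 0, 0, 0, 0, 0, 0, 0, 0, 0] pct [-79.3 128.9] finger a [-28.4 -27. ]
side rear 127 -38.8 [-1.26300e+00  1.14438e+02  2.80000e-02  1.80000e-02] x [-65.1  -5.8]
side front 51 48.8 [ 62.298 473.659  41.225 233.492] x [33.5 64.5]
side all 209 -10.9 [-1.10900e+00  1.14785e+02  4.00000e-03  0.00000e+00] x [-65.1  63.8]
top rear 43 -35.6 [ 1.59200e+00  1.18851e+02 -1.20000e-02 -2.30000e-02] x [-62.   -6.2]
top all 52 -29.2 [ 1.5470e+00  1.1912e+02 -1.2000e-02 -1.0000e-03] x [-61.9   6.2]
```

View pics/c5.png

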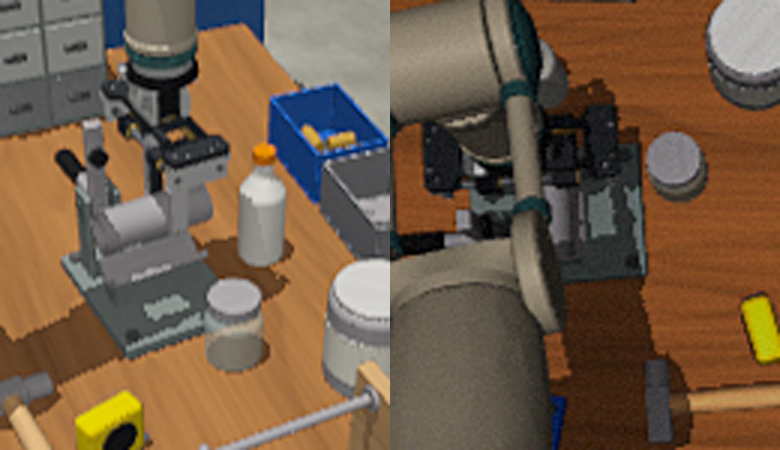

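jog_arm([
  {"linear": [-0.0015, 0.0015, 0.01], "roll": 0, "jaw": -0.2},
  {"linear": [-0.0015, 0.0015, 0.02], "roll": 0, "jaw": -0.2},
  {"linear": [-0.0015, 0.0015, 0.025], "roll": 0, "jaw": -0.2},
  {"linear": [-0.0015, 0.0015, 0.028], "roll": 0, "jaw": -0.2},
  {"linear": [-0.0015, 0.0015, 0.028], "roll": 0, "jaw": -0.2},
])

```text
time: 19.5
tcp_pos: [606.7, 220.6, 75.0]
eef_rot: [0.0, 0.998, 0.055, -0.001]
force: [0.2, 0.1, -6.2]
gripper_width: 47.3
grasp_force: 55.0
```

jog_arm([
  {"linear": [0, 0, 0.001], "roll": 0, "jaw": -0.2},
  {"linear": [0, 0, 0.002], "roll": 0, "jaw": -0.2},
  {"linear": [0, 0, 0.003], "roll": 0, "jaw": -0.2},
  {"linear": [0, 0, 0.003], "roll": 0, "jaw": -0.2},
])

```text
time: 19.9
tcp_pos: [607.1, 220.7, 73.0]
eef_rot: [-0.0, 0.998, 0.055, 0.0]
force: [-0.2, -0.6, -5.7]
gripper_width: 47.2
grasp_force: 55.0
```

```bash
python3 -c "
from h import *
to(608.2,222.9,67,-83.7)"; python3 vc.py 83
```

```text
t 19.9 tcp [607.1 220.7  73. ] ang -83.71 F [-0.2 -0.6 -5.7] w 47.2 g 55.0 q [0.24 0.47 1.54 0.   1.13 1.7 ]
lin [ 0.0013 -0.0021  0.006 ] roll -0.0001
side rear 180 -37.9 [-3.2560e+00  8.1336e+01  7.0000e-03  1.8000e-02] x [-66.9  -6. ]
side front 55 47.6 [-2.0410e+00  8.5113e+01 -1.0000e-03 -1.3500e-01] x [33.6 61.9]
side all 312 -11.4 [-1.7630e+00  8.3355e+01  3.5000e-02  6.2000e-02] x [-66.6  61.4]
top rear 126 -33.5 [-4.0500e-01  8.5563e+01  1.8000e-02  3.9000e-02] x [-63.5  -5.6]
top all 153 -26.7 [-3.2700e-01  8.5772e+01  1.0000e-02  2.9000e-02] x [-63.5  33.1]
```

jog_arm([
  {"linear": [0, 0, 0.001], "roll": 0, "jaw": -0.2},
  {"linear": [0, 0, 0.002], "roll": 0, "jaw": -0.2},
  {"linear": [0, 0, 0.003], "roll": 0, "jaw": -0.2},
  {"linear": [0, 0, 0.003], "roll": 0, "jaw": -0.2},
])

```text
time: 20.4
tcp_pos: [607.0, 220.6, 69.8]
eef_rot: [-0.0, 0.998, 0.055, -0.0]
force: [-0.1, 0.2, -5.5]
gripper_width: 47.3
grasp_force: 55.0
```

jog_arm([
  {"linear": [0, 0, 0.001], "roll": 0, "jaw": -0.2},
  {"linear": [0, 0, 0.001], "roll": 0, "jaw": -0.2},
])

```text
time: 20.6
tcp_pos: [607.2, 220.7, 68.9]
eef_rot: [-0.0, 0.998, 0.055, 0.0]
force: [0.9, -0.1, -5.5]
gripper_width: 47.2
grasp_force: 55.0
```

jog_arm([
  {"linear": [0, 0, 0.001], "roll": 0, "jaw": -0.2},
  {"linear": [0, 0, 0.001], "roll": 0, "jaw": -0.2},
])

```text
time: 20.8
tcp_pos: [607.3, 220.9, 68.0]
eef_rot: [-0.0, 0.998, 0.055, 0.0]
force: [-0.1, 0.9, -4.7]
gripper_width: 47.1
grasp_force: 55.0
```

jog_arm([
  {"linear": [0, 0, 0.001], "roll": 0, "jaw": -0.2},
  {"linear": [0, 0, 0.001], "roll": 0, "jaw": -0.2},
], newtons=40)

```text
time: 21.0
tcp_pos: [607.4, 221.2, 67.4]
eef_rot: [-0.0, 0.998, 0.055, 0.0]
force: [0.2, 1.0, -2.5]
gripper_width: 47.4
grasp_force: 40.0
```

jog_arm([
  {"linear": [0, 0, 0.0008], "roll": 0, "jaw": -0.2},
  {"linear": [0, 0, 0.0008], "roll": 0, "jaw": -0.2},
], newtons=20)

```text
time: 21.2
tcp_pos: [607.5, 221.3, 67.2]
eef_rot: [-0.001, 0.998, 0.055, 0.001]
force: [-1.3, 2.5, 1.7]
gripper_width: 48.1
grasp_force: 20.0
```

```bash
python3 vc.py 79
```

```text
side rear 168 -38.1 [-2.4110e+00  7.7118e+01  2.9000e-02 -4.0000e-03] x [-67.2  -6.2]
side front 53 48.7 [-10923.149 -10975.666  -9563.721  -9680.259] x [33.7 63.1]
side all 300 -10.7 [-1.2570e+00  7.8168e+01  2.7000e-02  2.9000e-02] x [-66.3  60.4]
top rear 124 -34.3 [ 3.4300e-01  8.1169e+01 -2.7000e-02 -2.2000e-02] x [-63.7  -5.7]
top all 157 -25.1 [ 5.4400e-01  8.1424e+01 -7.0000e-03 -6.0000e-03] x [-63.4  40.5]
```

jog_arm([
  {"linear": [0, 0, 0], "roll": 0, "jaw": -0.1},
  {"linear": [0, 0, 0], "roll": 0, "jaw": 0.1},
  {"linear": [0, 0, 0], "roll": 0, "jaw": 0.3},
  {"linear": [0, 0, 0], "roll": 0, "jaw": 0.4},
  {"linear": [0, 0, 0], "roll": 0, "jaw": 0.4},
], newtons=5)

```text
time: 21.8
tcp_pos: [607.1, 220.2, 65.8]
eef_rot: [0.0, 0.998, 0.055, -0.0]
force: [-0.4, 0.0, 0.1]
gripper_width: 65.4
grasp_force: 0.0
```

jog_arm([
  {"linear": [0, 0, -0.02], "roll": 0, "jaw": 0.4},
  {"linear": [0, 0, -0.06], "roll": 0, "jaw": 0.4},
  {"linear": [0, 0, -0.1], "roll": 0, "jaw": 0.4},
  {"linear": [0, 0, -0.14], "roll": 0, "jaw": 0.4},
  {"linear": [0, 0, -0.18], "roll": 0, "jaw": 0.4},
])

```text
time: 22.3
tcp_pos: [607.0, 220.3, 247.6]
eef_rot: [0.0, 0.998, 0.055, -0.0]
force: [0.6, -0.2, 1.1]
gripper_width: 65.6
grasp_force: 0.0
```

jog_arm([
  {"linear": [0, 0, -0.02], "roll": 0, "jaw": 0.4},
  {"linear": [0, 0, -0.04], "roll": 0, "jaw": 0.4},
  {"linear": [0, 0, -0.04], "roll": 0, "jaw": 0.4},
])

```text
time: 22.6
tcp_pos: [608.7, 220.8, 289.3]
eef_rot: [-0.0, 0.998, 0.055, 0.003]
force: [0.4, -0.3, -0.1]
gripper_width: 65.8
grasp_force: 0.0
```

```bash
python3 vc.py 79; python3 lev.py; python3 -c "
from h import *
to(537,366,285,6.3)"
```

```text
side rear 178 -37.5 [-2.6640e+00  7.6738e+01  4.4000e-02  2.5000e-02] x [-67.1  -5.9]
side front 91 45.3 [-2.3640e+00  7.7149e+01  1.9000e-02  2.1000e-02] x [28.  62.1]
side all 358 -4.4 [-2.4180e+00  7.6907e+01  1.0000e-02  8.0000e-03] x [-66.8  61.2]
top rear 291 -34.6 [1.8600e-01 8.0585e+01 2.0000e-03 3.0000e-03] x [-64.   -5.7]
top front 170 46.0 [-1.7000e-01  8.0824e+01 -4.0000e-03  4.0000e-03] x [28.4 65. ]
top all 614 -0.8 [-0.0000e+00  8.0763e+01 -4.0000e-03  4.0000e-03] x [-62.8  62.6]
t 22.7 tcp [607.  220.4 285.6] ang -83.72 F [ 0.3  0.  -0.5] w 65.8 g 0.0 q [ 0.24  0.36  1.19 -0.    1.59  1.7 ]
lin [-0.0444 -0.1544  0.1876] roll -1.5711
[545.  269.  202.3] [544.1 267.6 145.6] z top 217.46600029098386
slope dy/dz [4.0000e-02 2.6135e+02]
t 22.75 tcp [606.6 220.4 284.8] ang -83.72 F [-0.2 -0.3 -0.6] w 65.7 g 0.0 q [ 0.24  0.36  1.19 -0.    1.59  1.7 ]
lin [-0.0532 -0.1524 -0.0002] roll -1.5711
```

jog_arm([
  {"linear": [-0.01, -0.03, 0], "roll": -0.12, "jaw": 0.6},
  {"linear": [-0.02, -0.06, 0], "roll": -0.24, "jaw": 0.6},
  {"linear": [-0.03, -0.09, 0], "roll": -0.36, "jaw": 0.6},
  {"linear": [-0.04, -0.12, 0], "roll": -0.48, "jaw": 0.6},
  {"linear": [-0.0532, -0.147, 0], "roll": -0.6, "jaw": 0.6},
])

```text
time: 23.25
tcp_pos: [537.1, 361.8, 283.7]
eef_rot: [0.0, 0.937, 0.35, -0.002]
force: [1.3, 0.1, -0.1]
gripper_width: 75.6
grasp_force: 0.0
```

jog_arm([
  {"linear": [0, 0, 0], "roll": -0.12, "jaw": 0.6},
  {"linear": [0, 0, 0], "roll": -0.24, "jaw": 0.6},
  {"linear": [0, 0, 0], "roll": -0.36, "jaw": 0.6},
  {"linear": [0, 0, 0], "roll": -0.48, "jaw": 0.6},
  {"linear": [0, 0, 0], "roll": -0.6, "jaw": 0.6},
])

```text
time: 23.75
tcp_pos: [537.4, 360.6, 283.9]
eef_rot: [-0.0, 0.792, 0.611, -0.002]
force: [-0.6, 0.2, -0.0]
gripper_width: 75.2
grasp_force: 0.0
```

jog_arm([
  {"linear": [0, 0, 0], "roll": -0.12, "jaw": 0.6},
  {"linear": [0, 0, 0], "roll": -0.24, "jaw": 0.6},
  {"linear": [0, 0, 0], "roll": -0.371, "jaw": 0.6},
  {"linear": [0, 0, 0], "roll": -0.371, "jaw": 0.6},
])

```text
time: 24.15
tcp_pos: [537.5, 360.5, 284.1]
eef_rot: [-0.001, 0.667, 0.745, -0.002]
force: [0.8, 0.2, -0.2]
gripper_width: 75.1
grasp_force: 0.0
```

```bash
python3 -c "
from h import *
to(537.1,360.7,97,6.3)"
```

```text
t 24.15 tcp [537.5 360.5 284.1] ang 6.28 F [ 0.8  0.2 -0.2] w 75.1 g 0.0 q [ 0.48  0.36  1.19 -0.    1.6   0.37]
lin [0.0005 0.0002 0.1871] roll -0.0003
```

jog_arm([
  {"linear": [0, 0, 0.03], "roll": 0, "jaw": 0.6},
  {"linear": [0, 0, 0.07], "roll": 0, "jaw": 0.6},
  {"linear": [0, 0, 0.11], "roll": 0, "jaw": 0.6},
  {"linear": [0, 0, 0.15], "roll": 0, "jaw": 0.6},
  {"linear": [0, 0, 0.187], "roll": 0, "jaw": 0.6},
])

```text
time: 24.65
tcp_pos: [537.0, 360.3, 96.3]
eef_rot: [-0.0, 0.668, 0.744, -0.001]
force: [0.0, 0.3, 0.2]
gripper_width: 74.9
grasp_force: 0.0
```

jog_arm([
  {"linear": [0, 0, 0], "roll": 0, "jaw": 0.2},
  {"linear": [0, 0, 0], "roll": 0, "jaw": 0},
  {"linear": [0, 0, 0], "roll": 0, "jaw": -0.3},
  {"linear": [0, 0, 0], "roll": 0, "jaw": -0.5},
  {"linear": [0, 0, 0], "roll": 0, "jaw": -0.6},
], newtons=12)

```text
time: 25.15
tcp_pos: [539.2, 361.5, 101.1]
eef_rot: [0.001, 0.667, 0.745, 0.002]
force: [-0.3, 0.2, -0.1]
gripper_width: 38.8
grasp_force: 0.0
```

jog_arm([
  {"linear": [0, 0, 0], "roll": 0, "jaw": -0.8},
  {"linear": [0, 0, 0], "roll": 0, "jaw": -0.8},
  {"linear": [0, 0, 0], "roll": 0, "jaw": -0.8},
  {"linear": [0, 0, 0], "roll": 0, "jaw": -0.8},
], newtons=12)

```text
time: 25.55
tcp_pos: [537.6, 361.0, 99.8]
eef_rot: [-0.0, 0.667, 0.745, -0.0]
force: [-3.3, 0.2, 5.6]
gripper_width: 22.9
grasp_force: 12.0
```

jog_arm([
  {"linear": [0, 0, -0.008], "roll": 0, "jaw": -0.8},
  {"linear": [-0.001, 0, -0.017], "roll": 0, "jaw": -0.8},
  {"linear": [-0.003, 0, -0.025], "roll": 0, "jaw": -0.8},
  {"linear": [-0.006, 0, -0.033], "roll": 0, "jaw": -0.8},
  {"linear": [-0.009, 0, -0.041], "roll": 0, "jaw": -0.8},
])

```text
time: 26.05
tcp_pos: [538.6, 351.5, 140.5]
eef_rot: [-0.0, 0.667, 0.745, -0.001]
force: [-2.2, -0.2, -5.1]
gripper_width: 22.8
grasp_force: 12.0
```

```bash
python3 -c "
from h import *
to(537.1,360.7,97,6.3)"
```

```text
t 26.05 tcp [538.6 351.5 140.5] ang 6.31 F [-2.2 -0.2 -5.1] w 22.8 g 12.0 q [0.47 0.42 1.45 0.   1.27 0.36]
lin [ 0.0093 -0.0004  0.0435] roll 0.0001
```

jog_arm([
  {"linear": [-0.0043, 0, -0.0073], "roll": 0, "jaw": -0.8},
  {"linear": [-0.0092, 0, -0.0142], "roll": 0, "jaw": -0.8},
  {"linear": [-0.0148, 0, -0.0206], "roll": 0, "jaw": -0.8},
  {"linear": [-0.021, 0, -0.0264], "roll": 0, "jaw": -0.8},
  {"linear": [-0.0278, 0, -0.0316], "roll": 0, "jaw": -0.8},
])

```text
time: 26.55
tcp_pos: [541.6, 324.3, 172.3]
eef_rot: [-0.001, 0.667, 0.745, -0.0]
force: [-3.9, 2.6, -4.4]
gripper_width: 22.6
grasp_force: 12.0
```

jog_arm([
  {"linear": [-0.0072, 0, -0.0044], "roll": 0, "jaw": -0.8},
  {"linear": [-0.0149, 0, -0.0081], "roll": 0, "jaw": -0.8},
  {"linear": [-0.0229, 0, -0.011], "roll": 0, "jaw": -0.8},
  {"linear": [-0.029, 0, -0.0125], "roll": 0, "jaw": -0.8},
  {"linear": [-0.029, 0, -0.0125], "roll": 0, "jaw": -0.8},
])

```text
time: 27.05
tcp_pos: [544.8, 295.0, 185.9]
eef_rot: [-0.0, 0.667, 0.745, 0.0]
force: [-6.1, 2.2, 1.4]
gripper_width: 22.6
grasp_force: 12.0
```

```bash
cat > arm.py <<'E'
from h import *
to(546.4,276.2,184,6.3)
a=np.radians(6.3);e=np.array([np.cos(a),np.sin(a),0]);u=np.array([-np.sin(a),np.cos(a),0]);c=np.array([590.8,221,0.])
for n in("side","top"):
    p,d,w,K,T=grab(n); L=w-c;x,y,z=L@e,L@u,L[...,2]
    m=(abs(x+38)<8)&(y>-50)&(y<35)&(z>108)&(z<200)
    print(n,m.sum(),np.polyfit(y[m],z[m],1).round(3) if m.sum()>5 else "")
E
python3 arm.py
```

```text
t 27.05 tcp [544.8 295.  185.9] ang 6.27 F [-6.1  2.2  1.4] w 22.6 g 12.0 q [0.38 0.35 1.44 0.   1.35 0.27]
lin [-0.0188 -0.0004  0.0019] roll -0.0006
side 53 [ -0.238 140.988]
top 136 [ -0.307 146.007]
```

jog_arm([
  {"linear": [-0.005, 0, -0.001], "roll": 0, "jaw": -0.8},
  {"linear": [-0.01, 0, -0.001], "roll": 0, "jaw": -0.8},
  {"linear": [-0.014, 0, -0.0015], "roll": 0, "jaw": -0.8},
  {"linear": [-0.014, 0, -0.0015], "roll": 0, "jaw": -0.8},
])

```text
time: 27.55
tcp_pos: [546.2, 282.0, 188.1]
eef_rot: [-0.001, 0.667, 0.745, 0.001]
force: [-6.3, 2.9, 4.4]
gripper_width: 22.3
grasp_force: 12.0
```

jog_arm([
  {"linear": [-0.002, 0, 0], "roll": 0, "jaw": -0.8},
  {"linear": [-0.003, 0, 0], "roll": 0, "jaw": -0.8},
  {"linear": [-0.003, 0, 0], "roll": 0, "jaw": -0.8},
])

```text
time: 27.85
tcp_pos: [546.5, 279.7, 188.2]
eef_rot: [-0.001, 0.667, 0.745, 0.001]
force: [-7.3, 4.3, 5.7]
gripper_width: 21.7
grasp_force: 12.0
```

```bash
python3 arm.py
```

```text
t 27.85 tcp [546.5 279.7 188.2] ang 6.3 F [-7.3  4.3  5.7] w 21.7 g 12.0 q [0.36 0.34 1.45 0.   1.35 0.25]
lin [-0.0035 -0.0005  0.0042] roll 0.0
side 64 [-8.80000e-02  1.32219e+02]
top 133 [ -0.145 136.413]
```

jog_arm([
  {"linear": [-0.002, 0, 0], "roll": 0, "jaw": -0.8},
  {"linear": [-0.003, 0, 0], "roll": 0, "jaw": -0.8},
  {"linear": [-0.003, 0, 0], "roll": 0, "jaw": -0.8},
])

```text
time: 28.25
tcp_pos: [546.8, 276.6, 188.3]
eef_rot: [-0.001, 0.667, 0.745, 0.001]
force: [-7.0, 3.1, 5.1]
gripper_width: 21.7
grasp_force: 11.9
```

jog_arm([
  {"linear": [-0.002, 0, 0], "roll": 0, "jaw": -0.8},
  {"linear": [-0.002, 0, 0], "roll": 0, "jaw": -0.8},
])

```text
time: 28.45
tcp_pos: [547.1, 274.6, 188.4]
eef_rot: [-0.001, 0.667, 0.745, 0.001]
force: [-7.7, 2.3, 5.1]
gripper_width: 21.9
grasp_force: 11.7
```

```bash
python3 arm.py
```

```text
t 28.45 tcp [547.1 274.6 188.4] ang 6.31 F [-7.7  2.3  5.1] w 21.9 g 11.7 q [0.35 0.34 1.45 0.   1.35 0.24]
lin [ 0.0017 -0.0005  0.0044] roll 0.0001
side 69 [-5.60000e-02  1.29134e+02]
top 136 [-1.13000e-01  1.34051e+02]
```

jog_arm([
  {"linear": [-0.001, 0, 0], "roll": 0, "jaw": -0.8},
  {"linear": [-0.003, 0, 0], "roll": 0, "jaw": -0.8},
  {"linear": [-0.004, 0, 0], "roll": 0, "jaw": -0.8},
], newtons=20)

```text
time: 28.85
tcp_pos: [547.4, 270.9, 188.4]
eef_rot: [-0.001, 0.667, 0.745, 0.002]
force: [-6.9, 3.6, 6.8]
gripper_width: 19.8
grasp_force: 18.6
```

```bash
python3 arm.py; python3 - <<'E'
from h import *
c=[]
for n,(r,q) in dict(side=(70,180),top=(120,120)).items():
    p=grab_frame(n)[0]; c.append(cv2.resize(p[r:r+110,q:q+78],None,fx=5,fy=5,interpolation=cv2.INTER_CUBIC))
cv2.imwrite("pics/c6.png",np.hstack(c))
E
```

```text
t 28.85 tcp [547.4 270.9 188.4] ang 6.3 F [-6.9  3.6  6.8] w 19.8 g 18.6 q [0.34 0.34 1.46 0.   1.35 0.23]
lin [ 0.0054 -0.0005  0.0044] roll 0.0
side 74 [-2.40000e-02  1.27457e+02]
top 141 [-7.00000e-02  1.31241e+02]
```

View pics/c6.png

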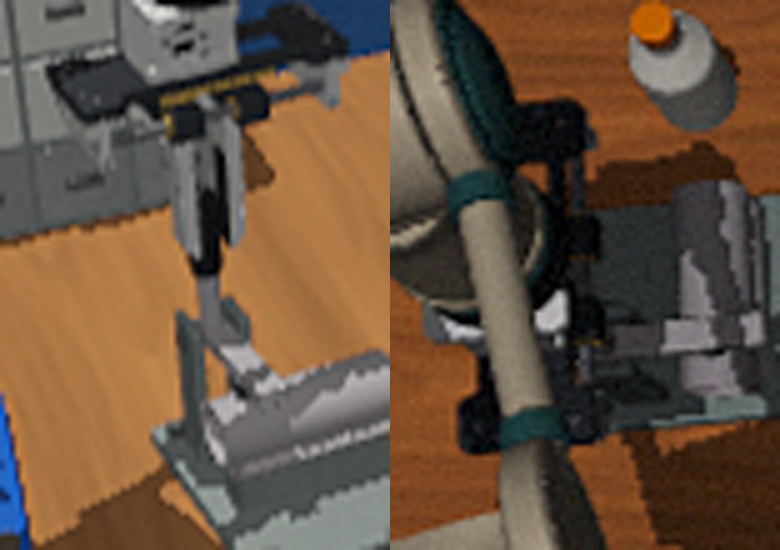

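The view shows the arm nearly level over the sleeve, at about (720,330) in the top crop, with the grip slipping off the round handle. I'll release, move behind the handle, and push it shut with closed fingers.

jog_arm([
  {"linear": [0, 0, 0], "roll": 0, "jaw": 0.2},
  {"linear": [0, 0, 0], "roll": 0, "jaw": 0.2},
  {"linear": [0, 0, 0], "roll": 0, "jaw": 0.2},
  {"linear": [0, 0, 0], "roll": 0, "jaw": 0.2},
  {"linear": [0, 0, 0], "roll": 0, "jaw": 0.2},
])

```text
time: 29.55
tcp_pos: [548.8, 269.5, 185.8]
eef_rot: [0.0, 0.667, 0.745, 0.0]
force: [-0.3, 0.4, 0.2]
gripper_width: 54.7
grasp_force: 0.0
```

jog_arm([
  {"linear": [0.02, 0, -0.003], "roll": 0, "jaw": 0.2},
  {"linear": [0.045, 0, -0.003], "roll": 0, "jaw": 0.2},
  {"linear": [0.045, 0, -0.003], "roll": 0, "jaw": -0.2},
  {"linear": [0.045, 0, -0.003], "roll": 0, "jaw": -0.6},
  {"linear": [0.045, 0, -0.003], "roll": 0, "jaw": -1},
])

```text
time: 30.05
tcp_pos: [543.4, 313.6, 188.6]
eef_rot: [0.0, 0.667, 0.745, -0.0]
force: [0.7, -0.9, -0.2]
gripper_width: 35.6
grasp_force: 0.0
```

jog_arm([
  {"linear": [0, 0, 0], "roll": 0, "jaw": -1},
  {"linear": [0, 0, 0], "roll": 0, "jaw": -1},
  {"linear": [0, 0, 0], "roll": 0, "jaw": -1},
  {"linear": [0, 0, 0], "roll": 0, "jaw": -1},
  {"linear": [0, 0, 0], "roll": 0, "jaw": -1},
])

```text
time: 30.55
tcp_pos: [543.4, 314.3, 188.8]
eef_rot: [0.0, 0.667, 0.745, 0.0]
force: [0.2, 0.2, 0.2]
gripper_width: 0.6
grasp_force: 0.0
```

```bash
python3 arm.py; python3 - <<'E'
from h import *
for n in ("side","top"):
    w=grab(n)[2];q=w[(abs(w[...,0]-546)<12)&(w[...,1]>258)&(w[...,1]<303)&(w[...,2]>165)&(w[...,2]<232)]
    print(n,len(q),np.percentile(q,[2,50,98],axis=0).round(1).tolist())
E
```

```text
t 30.55 tcp [543.4 314.3 188.8] ang 6.29 F [0.2 0.2 0.2] w 0.6 g 0.0 q [0.41 0.36 1.41 0.   1.36 0.3 ]
lin [-0.0382 -0.0012  0.0048] roll -0.0001
side 72 [-2.60000e-02  1.27295e+02]
top 137 [-7.60000e-02  1.31539e+02]
side 139 [[534.5, 265.9, 168.2], [543.3, 274.0, 200.9], [555.4, 302.8, 228.0]]
top 107 [[537.0, 270.3, 172.6], [545.3, 278.8, 218.3], [557.5, 293.9, 226.8]]
```

jog_arm([
  {"linear": [-0.005, 0, 0], "roll": 0, "jaw": -1},
  {"linear": [-0.01, 0, 0], "roll": 0, "jaw": -1},
  {"linear": [-0.013, 0, 0], "roll": 0, "jaw": -1},
  {"linear": [-0.013, 0, 0], "roll": 0, "jaw": -1},
])

```text
time: 31.15
tcp_pos: [544.8, 301.5, 189.2]
eef_rot: [-0.0, 0.667, 0.745, 0.0]
force: [-1.2, 0.9, 0.7]
gripper_width: 0.5
grasp_force: 0.7
```

jog_arm([
  {"linear": [-0.002, 0, 0], "roll": 0, "jaw": -1},
  {"linear": [-0.003, 0, 0], "roll": 0, "jaw": -1},
])

```text
time: 31.35
tcp_pos: [545.2, 298.8, 189.0]
eef_rot: [-0.0, 0.667, 0.745, 0.0]
force: [-0.9, 1.7, 2.0]
gripper_width: 0.4
grasp_force: 1.2
```

jog_arm([
  {"linear": [-0.002, 0, 0], "roll": 0, "jaw": -1},
  {"linear": [-0.002, 0, 0], "roll": 0, "jaw": -1},
])

```text
time: 31.55
tcp_pos: [545.4, 296.4, 188.9]
eef_rot: [0.0, 0.667, 0.745, 0.0]
force: [-0.5, 1.4, 2.2]
gripper_width: 0.6
grasp_force: 1.0
```

```bash
python3 arm.py
```

```text
t 31.55 tcp [545.4 296.4 188.9] ang 6.3 F [-0.5  1.4  2.2] w 0.6 g 1.0 q [ 0.39  0.35  1.43 -0.    1.36  0.28]
lin [-0.0202 -0.0012  0.0049] roll -0.0001
side 77 [4.70000e-02 1.22655e+02]
top 136 [ -0.    126.645]
```

jog_arm([
  {"linear": [-0.001, 0, 0], "roll": 0, "jaw": -1},
  {"linear": [-0.001, 0, 0], "roll": 0, "jaw": -1},
])

```text
time: 31.85
tcp_pos: [545.4, 295.7, 188.8]
eef_rot: [-0.0, 0.667, 0.745, 0.0]
force: [-1.2, 2.2, 2.3]
gripper_width: 0.5
grasp_force: 1.3
```

jog_arm([
  {"linear": [-0.001, 0, 0], "roll": 0, "jaw": -1},
  {"linear": [-0.001, 0, 0], "roll": 0, "jaw": -1},
])

```text
time: 32.05
tcp_pos: [545.5, 295.6, 188.9]
eef_rot: [-0.001, 0.667, 0.745, 0.001]
force: [-0.7, 4.9, 1.0]
gripper_width: 0.7
grasp_force: 2.6
```

```bash
python3 arm.py
```

```text
t 32.05 tcp [545.5 295.6 188.9] ang 6.31 F [-0.7  4.9  1. ] w 0.7 g 2.6 q [0.38 0.35 1.43 0.   1.36 0.27]
lin [-0.0194 -0.0012  0.0048] roll 0.0001
side 78 [6.30000e-02 1.21851e+02]
top 134 [5.0000e-03 1.2573e+02]
```

jog_arm([
  {"linear": [-0.001, 0, 0], "roll": 0, "jaw": -1},
  {"linear": [-0.001, 0, 0], "roll": 0, "jaw": -1},
])

```text
time: 32.35
tcp_pos: [545.5, 295.4, 188.9]
eef_rot: [-0.001, 0.667, 0.745, 0.001]
force: [0.0, 7.9, 1.4]
gripper_width: 0.8
grasp_force: 3.4
```

jog_arm([
  {"linear": [-0.001, 0, 0], "roll": 0, "jaw": -1},
  {"linear": [-0.001, 0, 0], "roll": 0, "jaw": -1},
])

```text
time: 32.55
tcp_pos: [545.5, 295.3, 189.0]
eef_rot: [-0.002, 0.667, 0.745, 0.002]
force: [-1.0, 8.3, 1.2]
gripper_width: 0.5
grasp_force: 4.3
```

The pad is on the sleeve. Backing off and verifying.

jog_arm([
  {"linear": [0.01, 0, 0], "roll": 0, "jaw": -1},
  {"linear": [0.03, 0, 0], "roll": 0, "jaw": -1},
  {"linear": [0.06, 0, -0.02], "roll": 0, "jaw": -1},
  {"linear": [0.08, 0, -0.06], "roll": 0, "jaw": -1},
  {"linear": [0.1, 0, -0.09], "roll": 0, "jaw": -1},
])

```text
time: 33.05
tcp_pos: [534.9, 391.6, 279.8]
eef_rot: [0.001, 0.667, 0.745, -0.001]
force: [0.5, 0.3, 0.7]
gripper_width: 0.4
grasp_force: 0.0
```

jog_arm([
  {"linear": [0.03, 0, 0], "roll": 0, "jaw": -1},
  {"linear": [0.06, 0, 0], "roll": 0, "jaw": -1},
  {"linear": [0.06, 0, 0], "roll": 0, "jaw": -1},
  {"linear": [0.06, 0, 0], "roll": 0, "jaw": -1},
])

```text
time: 33.45
tcp_pos: [528.1, 450.9, 277.7]
eef_rot: [0.001, 0.667, 0.745, -0.002]
force: [0.4, 0.5, 0.7]
gripper_width: 0.6
grasp_force: 0.0
```

```bash
python3 arm.py; python3 vc.py 79; python3 - <<'E'
from h import *
p=grab_frame("side")[0]; a=cv2.resize(p[80:200,180:310],None,fx=3,fy=3,interpolation=cv2.INTER_CUBIC)
t=grab_frame("top")[0]; b=cv2.resize(t[100:220,130:260],None,fx=3,fy=3,interpolation=cv2.INTER_CUBIC)
cv2.imwrite("pics/end.png",np.hstack([a,b]))
for n,g in (("side",p),("top",t)):
    d=cv2.absdiff(g,np.load(n+"0.npz")["p"]).max(2)>60; print(n,[s.tolist() for s in cv2.connectedComponentsWithStats(cv2.dilate(d.astype(np.uint8),np.ones((3,3))))[2][1:] if s[4]>60])
E
```

```text
t 33.45 tcp [528.1 450.9 277.7] ang 6.34 F [0.4 0.5 0.7] w 0.6 g 0.0 q [ 0.61  0.44  1.08 -0.    1.63  0.5 ]
lin [-0.1753 -0.001   0.0943] roll 0.0007
side 76 [4.9000e-02 1.2226e+02]
top 135 [2.30000e-02 1.26442e+02]
side rear 135 -40.0 [-1.9720e+00  7.6801e+01 -2.1000e-02  5.0000e-03] x [-67.8  -5.3]
side front 90 45.3 [-2.6020e+00  7.7025e+01 -1.1000e-02 -4.0000e-03] x [28.3 63.3]
side all 310 -1.1 [-2.3540e+00  7.6971e+01 -1.1000e-02  2.0000e-03] x [-67.1  61.1]
top rear 183 -36.6 [ 2.2900e-01  8.0656e+01  1.0000e-03 -0.0000e+00] x [-63.8  -5.6]
top front 178 46.5 [ 4.3000e-02  8.0779e+01 -5.0000e-02 -1.6000e-02] x [28.3 65.2]
top all 514 6.5 [ 1.7000e-02  8.0789e+01 -3.0000e-03  1.0000e-03] x [-63.2  64.3]
side [[0, 0, 57, 282, 7802], [52, 0, 38, 91, 1460], [179, 0, 26, 7, 160], [166, 9, 59, 43, 1437], [196, 51, 8, 20, 78], [215, 106, 46, 59, 1175], [45, 125, 175, 143, 6379], [142, 144, 8, 11, 75], [63, 194, 29, 12, 229], [259, 201, 53, 33, 946], [266, 233, 42, 29, 360], [101, 243, 17, 19, 189], [72, 274, 36, 14, 282]]
top [[0, 135, 211, 249, 25647], [39, 134, 39, 27, 487], [176, 155, 17, 7, 91], [297, 156, 20, 48, 636], [314, 156, 12, 47, 344], [68, 164, 18, 47, 413], [191, 174, 6, 25, 86], [237, 328, 25, 15, 217], [269, 340, 18, 44, 385], [192, 353, 38, 31, 638], [240, 353, 30, 19, 299]]
```

View pics/end.png

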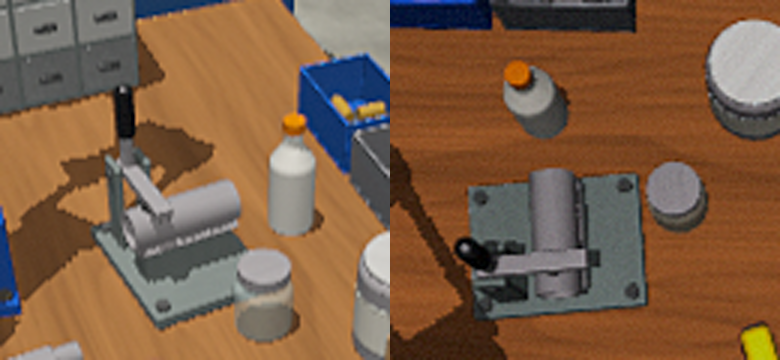

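The sleeve lies flat in the cradle, centred at about (185,215) in the side crop. The arm is level across it with the pad down, and nothing else has moved.

```bash
python3 -c "
from workcell import *
print(sign_off())"
```

```text
the job is handed in; nothing more can be done
None
```

I opened the clamp lever to its stop, laid the long sleeve flat and centred in the V-cradle to within about 2 mm, and shut the lever until its pad pressed on the sleeve. The job is handed in at about 34 s, with the robot clear, the short sleeve left on its peg, and nothing else seen to move in the camera images.

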